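Scrape the dried garnish off the prep board and latch it away

TASK

With the scraper block, push every dried citrus wheel off the raised prep board into the caddy docked at its end, without touching the wheels with the gripper's fingers. Then shut the caddy's lid, hook the latch's wire bail behind the keeper rib on the lid and press the lever down past centre until it stays shut; hang the scraper back astride the tool rail by its two strap hooks, and leave the jigger, timer and spice jar where they stand.

Things in the scene. Friction and masses are not known exactly. Their poses are not given: they have to be found in the camera images.
- station: Garnish station, fixed: raised beech prep board (own +y side) and white caddy docked at the board's right end (-y side). Origin on the worktop below the middle of the board end that meets the caddy. Own x away from the robot, y from the caddy along the board to its free left end, z up. Caddy: open box, outside 180 (x) by 120 (y) by 110 mm high, walls 4 mm, starting 2 mm beyond the board's end.
- board_edge (a point): On the board's top, middle of the end that meets the caddy (station axes), 112 mm above the station origin and 2 mm above the caddy's rim. The top is flat, 270 mm long (y), 160 mm wide (x) between two side rims 10 mm wide and 12 mm high; both ends are open. Wheels pushed over this end fall into the caddy.
- caddy_floor (a point): Centre of the caddy's inner floor (station axes); in the station frame (0, -0.062, 0.004). Inner space 172 (x) by 112 (y) mm, 106 mm deep.
- caddy_lid (a joint): Lid angle, rad: 0 = shut on the rim, grows as it opens; starts nearly upright, about 1.6. Hinged along the caddy's far rim. The hinge is stiff (0.2 N m friction): the lid stays where it is left, about 2 N at its free edge moves it. Under the latch the gasket lets it sink to about -0.01.
- lid_hinge (a point): Middle of the lid's hinge line, in the station frame (0.090, -0.062, 0.110), at the level of the lid's underside. Its axes turn with the lid; shut, they are the station's.
- lid_front (a point): Middle of the lid's free edge on its outer (upper) face, 180 mm from the hinge line. The lid is a plate 180 by 120 by 8 mm; its x runs from this edge to the hinge, its z is the outer normal.
- keeper (a point): Top of the steel keeper rib on the lid's outer face, 9.5 mm in from the free edge; the rib is 60 mm long (y), 5 mm thick (x), 9 mm high. Axes as the lid's.
- latch_lever (a joint): Toggle lever on the caddy's front wall (faces the robot), rad. 0 = open: points at the robot, 40 deg upwards; grows as it is pressed down; dead centre at about 1.58; stop at 2.06 = shut, nearly straight down. Friction holds it when slack. With the bail hooked it takes about 0.12 N m (2 to 3 N near the tip); past dead centre it is pulled to its stop and stays.
- lever_pivot (a point): The lever's pivot, axis along station y; in the station frame (-0.102, -0.062, 0.088), 12 mm in front of the caddy's front wall.
- lever_tip (a point): Tip of the lever, 75 mm from its pivot. The lever is a flat steel bar 34 mm wide (y) and 5 mm thick.
- bail (a joint): Angle of the wire bail relative to the lever, rad: 0 = leans out over the open lever towards the robot; grows as it swings up and over the lid; about 1.35 (lever open, lid shut) = its bar lies on the lid behind the keeper; about 2.9 when latched. Swings freely, falls to the side it is tipped to. Hinged on the lever 13 mm from the lever's pivot.
- bail_bar (a point): Middle of the bail's cross bar: wire 6 mm thick, 100 mm long along station y, 53 mm from the bail's hinge; it goes behind the keeper rib (on the side of the lid's hinge). The bail is wider than the lever: 25 to 50 mm to either side of the middle a finger can push it without touching the lever.
- bail_bend (a point): Midway between the bends of the bail's two side wires (the bends are 50 mm to either side along station y). 53 mm from the bail's hinge, 28 degrees behind the bar in the sense of swinging over. From the bends the wires run to the hinge, 24 mm to either side.
- scraper: Stands alone; origin centre of underside. Beech block 30 (x) x 84 (y) x 50 mm; steel blade on the -x face (17 mm from origin), edge level with the underside. Grip 24 (x) x 50 (y) mm, 50 to 110 mm up: grip across x at 95. At the back, y = +-34 mm, two strap hooks 14 mm wide: 13 mm slot open below, x = 15 to 28, roof at 50 mm height; leg to x = 31, flared to 36 at its foot, 12 mm up. 0.28 kg.
- tool_rail: Tool rail, fixed: flat steel bar on two posts. Bar 190 mm long (own y), 6 mm thick (own x), 28 mm high, top edge 108 mm above the worktop; posts 12 mm thick at y = +-85 mm. Origin on the worktop below the bar's middle. Hung on it, the scraper's hooks ride on the top edge between the posts and it leans about 0.27 rad, its origin about 54 mm up, 10 to 20 mm to either side of the bar.
- wheel_1: Dried citrus wheel, a flat round slice about 56 mm across and 6 mm thick, loose on the prep board (not always present). Origin: centre of its underside.
- wheel_2: Dried citrus wheel, a flat round slice about 57 mm across and 6 mm thick, loose on the prep board (not always present). Origin: centre of its underside.
- wheel_3: Dried citrus wheel, a flat round slice about 55 mm across and 6 mm thick, loose on the prep board (not always present). Origin: centre of its underside.
- wheel_4: Dried citrus wheel, a flat round slice about 56 mm across and 6 mm thick, loose on the prep board (not always present). Origin: centre of its underside.
- wheel_5: Dried citrus wheel, a flat round slice about 54 mm across and 6 mm thick, loose on the prep board (not always present). Origin: centre of its underside.
- wheel_6: Dried citrus wheel, a flat round slice about 57 mm across and 6 mm thick, loose on the prep board (not always present). Origin: centre of its underside.
- jigger_1: Steel jigger, 45 mm across, 80 mm high, standing on the worktop; not to be disturbed. Origin: centre of its underside.
- timer_1: Round kitchen timer, 71 mm across, 38 mm high; not to be disturbed. Origin: centre of its underside.
- spice_jar_1: Spice jar, 42 mm across, 106 mm high, behind the rail; not to be disturbed. Origin: centre of its underside.

How it is judged:
On the way, in this order (a step that is already met when the one before it is completed fails the run):
1. the scraper stands with its blade on the prep board (z of scraper in the frame of station between 0.108 and 0.118 m and y of scraper in the frame of station between 0.02 and 0.31 m and x of scraper in the frame of station between -0.07 and 0.07 m and angle between scraper's own z axis and vertical below 0.2 rad), for 0.1 s.
2. all the wheels lie in the caddy (x of wheel_1 in the frame of caddy_floor between -0.088 and 0.088 m and y of wheel_1 in the frame of caddy_floor between -0.058 and 0.058 m and z of wheel_1 in the frame of caddy_floor between -0.005 and 0.1 m and x of wheel_2 in the frame of caddy_floor between -0.088 and 0.088 m and y of wheel_2 in the frame of caddy_floor between -0.058 and 0.058 m and z of wheel_2 in the frame of caddy_floor between -0.005 and 0.1 m and x of wheel_3 in the frame of caddy_floor between -0.088 and 0.088 m and y of wheel_3 in the frame of caddy_floor between -0.058 and 0.058 m and z of wheel_3 in the frame of caddy_floor between -0.005 and 0.1 m and x of wheel_4 in the frame of caddy_floor between -0.088 and 0.088 m and y of wheel_4 in the frame of caddy_floor between -0.058 and 0.058 m and z of wheel_4 in the frame of caddy_floor between -0.005 and 0.1 m and x of wheel_5 in the frame of caddy_floor between -0.088 and 0.088 m and y of wheel_5 in the frame of caddy_floor between -0.058 and 0.058 m and z of wheel_5 in the frame of caddy_floor between -0.005 and 0.1 m and x of wheel_6 in the frame of caddy_floor between -0.088 and 0.088 m and y of wheel_6 in the frame of caddy_floor between -0.058 and 0.058 m and z of wheel_6 in the frame of caddy_floor between -0.005 and 0.1 m), for 0.2 s.
3. the lid is shut on the caddy (value of joint caddy_lid below 0.03 rad), for 0.2 s.
4. the bail's bar lies behind the keeper of the shut lid (value of joint caddy_lid below 0.03 rad and x of bail_bar in the frame of keeper between 0.003 and 0.03 m and z of bail_bar in the frame of keeper below 0 m), for 0.2 s.
At the end, for the whole second after the job is handed in: Wheels inside the caddy below its rim; lid shut (< 0.02 rad); bail bar behind the keeper, pulling > 4 N; lever > 1.9 rad; scraper hung by its hooks on the rail: origin 40 to 65 mm below the bar's top, within 80 mm of its middle, tilt < 0.4 rad, at rest (all of step 2 and value of joint caddy_lid below 0.02 rad and value of joint latch_lever above 1.9 rad and contact force between bail and caddy_lid above 4 N and x of bail_bar in the frame of keeper between 0.003 and 0.03 m and z of bail_bar in the frame of keeper below 0 m and z of scraper in the frame of tool_rail between 0.043 and 0.068 m and horizontal distance between scraper and tool_rail below 0.08 m and angle between scraper's own z axis and vertical below 0.4 rad and contact force between scraper and tool_rail above 1 N and linear speed of scraper below 0.03 m/s); the robot touches nothing.
It fails at once if the gripper's fingers touch a wheel (contact force between the fingers and wheel_1 above 0.03 N or contact force between the fingers and wheel_2 above 0.03 N or contact force between the fingers and wheel_3 above 0.03 N or contact force between the fingers and wheel_4 above 0.03 N or contact force between the fingers and wheel_5 above 0.03 N or contact force between the fingers and wheel_6 above 0.03 N).
It fails at once if the jigger, the timer or the spice jar is shifted by more than 30 mm (distance of any of jigger_1, timer_1, spice_jar_1 from where it was at the start of the episode above 0.03 m).
Of wheel_1, wheel_2, wheel_3, wheel_4, wheel_5, wheel_6 only 3 to 6 are there at a start; the rules pass over those that are not, and their reading is None.
At some moment in a run one of wheel_1, wheel_2, wheel_3, wheel_4, wheel_5, wheel_6 may be knocked a few centimetres aside while the robot is not near it.
It also fails if it takes over 168 s, if anything falls off the work surface, if the arm or the gripper's body presses on something with over 40 N, if the wrist force passes 120 N, or if a joint passes its speed limit or range.

ROBOT

A 7-joint arm with a two-finger parallel gripper is mounted at the origin on a cart in front of the work surface, level with it; the furniture and walls round the work are solid. World frame = base frame: x ahead of the robot, y to its left, z up, the work surface at z = 0. Lengths are in m, angles in rad, forces in N, time in s.
With the tool pointing down it reaches from about 0.4 to 0.9 m from the base axis. Payload 5.5 kg.
Tool frame: the origin (TCP) lies between the finger pads; the fingertips stand 11 mm ahead of it and the grasp point (between the pads) lies 8 mm behind it; z points along the fingers, y is the line along which they close (so a half turn about z gives the same grasp; the last joint's range is limited). The gripper opens to 92 mm and grips with 3 to 60 N. Pads are 19 mm wide; open, the fingers measure 130 mm over their backs; the gripper's body (75 mm by 190 mm) begins 47 mm behind the grasp point.
Start: joints at [1.58, 0.501, -0.427, 1.55, 0.221, 1.138, -0.21], TCP at [0.163, -0.629, 0.238] pointing down, gripper open.
Joint ranges: [-2.88, 2.88], [-0.31, 2.03], [-1.54, 1.56], [0.2, 2.42], [-1.41, 4.55], [0.19, 2.02], [-2.57, 2.57]. Speed limits (rad/s): [2.57, 2.57, 3.14, 3.14, 3.14, 3.14, 3.14].

INTERFACE

Orientations are given as [roll, pitch, yaw] about the fixed x, y, z axes, in that order (R = Rz(yaw) Ry(pitch) Rx(roll)).
In Python, from rig import r gives the robot as it stands.
- The arm moves only by the shell command python3 inch.py 'ROWS' [FORCE]. ROWS is a JSON list of rows, 1 to 8 of them, each of 7 numbers: dx, dy, dz in m, then a rotation vector rx, ry, rz in rad, then the opening from 0.0 (shut) to 1.0 (fully open); each row shifts and turns the commanded pose from where the row before left it, along the tool's axes as they then stand; what a row does not reach is not made up. A row lasts 1/12 s, in which the tool goes at most 0.0417 m and 0.125 rad, less where a joint would pass 70% of its speed; a pose out of reach is approached as far as the arm can. The fingers move at their own pace and stop on an object; FORCE is the grip in N (left out, the last holds). Time passes only in rows, so rows that do not move let the fingers close. It prints the time, the measured TCP pose, the force, the opening and the grip force at its end. Input that does not fit is refused with a message, and nothing moves.
- r.get_obs(): the state, without advancing time (a new reading comes with each control period).
- r.snapshot(name): name is "side" or "top"; returns the picture (420x560x3 uint8, red, green, blue); there is no depth.
- r.camera_model(name): a dict with "mtx" (3x3 intrinsics, pixels), "R" (3x3) and "t" (3): a world point X has camera coordinates R X + t. Camera axes: x right, y down, z forward; pixel columns grow to the right and rows downward; lengths in m; the calibration is good to about 2 mm. A picture is of the moment at which its call begins. camera_model takes no time and is no camera call.
- r.close_job(): hands the job in; it is judged then, once.
The state is a dict: "clock": time; "joint_pos": joint angles; "joint_velocities": joint speeds; "joint_efforts": joint torques, N m; "tcp_pos": TCP position; "tcp_rot": TCP orientation; "force": force on the tool from outside, world axes, zero at the start; "ft_torque": the same for the moment, N m; "width": opening from 0.0 (shut) to 1.0 (fully open); "grip_force": force on a finger pad.
Only numpy, scipy, OpenCV 4.12 (cv2) and the standard library are available. Lean on these libraries where they do the work, as an engineer would, in place of code of your own. Each camera call takes 0.05 s, during which the arm holds its last target. There are 200 camera calls.

## Working session

There is one attempt and no reset: what is moved stays moved. The work goes in short steps, Python scripts to look and compute and a shell command to move; the robot and the scene stay as the last step left them, time stands still between calls to the robot, and variables do not carry over. Pictures are saved under pics/ and viewed, at most 14 in all, crops included, and the job is handed in when it is done.

```bash
ls; mkdir -p pics; python3 - <<'E'
from rig import r
import cv2,numpy as np
for n in("side","top"):
    cv2.imwrite(f"pics/{n}0.png",r.snapshot(n)[:,:,::-1])
    m=r.camera_model(n);print(n,m["mtx"].round(1).tolist(),m["R"].round(3).tolist(),m["t"].round(3).tolist(),(-m["R"].T@m["t"]).round(3))
o=r.get_obs();print({k:np.round(v,3).tolist() for k,v in o.items()})
E
```

```text
inch.py
pics
rig.py
side [[405.0, 0.0, 277.6], [0.0, 405.0, 211.2], [0.0, 0.0, 1.0]] [[0.999, 0.037, -0.018], [0.013, -0.697, -0.716], [-0.039, 0.716, -0.697]] [-0.501, 0.09, 1.104] [ 0.542 -0.709  0.825]
top [[399.9, 0.0, 275.3], [0.0, 399.9, 205.6], [0.0, 0.0, 1.0]] [[-0.028, -1.0, 0.009], [-0.993, 0.027, -0.111], [0.111, -0.012, -0.994]] [0.058, 0.522, 1.186] [0.389 0.059 1.236]
{'clock': 0.1, 'joint_pos': [1.58, 0.502, -0.427, 1.551, 0.221, 1.138, -0.21], 'joint_velocities': [0.001, -0.002, 0.0, -0.002, -0.0, -0.0, -0.001], 'joint_efforts': [-0.011, -56.788, -5.839, -27.992, -0.069, 0.024, 0.0], 'tcp_pos': [0.163, -0.629, 0.237], 'tcp_rot': [-3.14, -0.0, 0.254], 'force': [-0.36, 0.6, 0.903], 'ft_torque': [-0.067, 0.003, 0.015], 'grip_force': 0.0, 'width': 1.005}
```

View pics/side0.png

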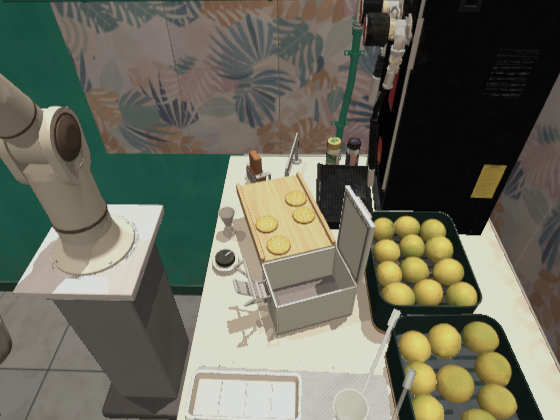

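View pics/top0.png

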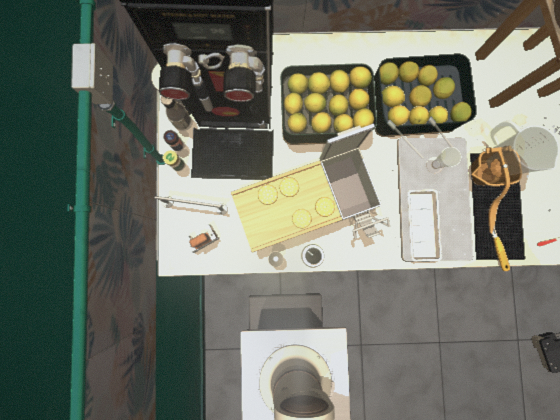

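The side view shows the board with 4 wheels at about (295,198), (304,215), (267,224) and (278,245), the open caddy at (305,290), the latch at (250,290) and the scraper at (256,165). In the top view the scraper is at (203,239), the rail runs from (157,199) to (228,209), the jigger is at (276,258) and the timer at (312,255). I'll zoom in on both views.

```bash
python3 - <<'E'
import cv2
t=cv2.imread("pics/top0.png")[130:275,150:400];s=cv2.imread("pics/side0.png")[125:335,200:385]
cv2.imwrite("pics/tz.png",cv2.resize(t,None,fx=3.2,fy=3.2,interpolation=cv2.INTER_CUBIC))
cv2.imwrite("pics/sz.png",cv2.resize(s,None,fx=2.8,fy=2.8,interpolation=cv2.INTER_CUBIC))
E
```

```text
(no output)
```

View pics/tz.png

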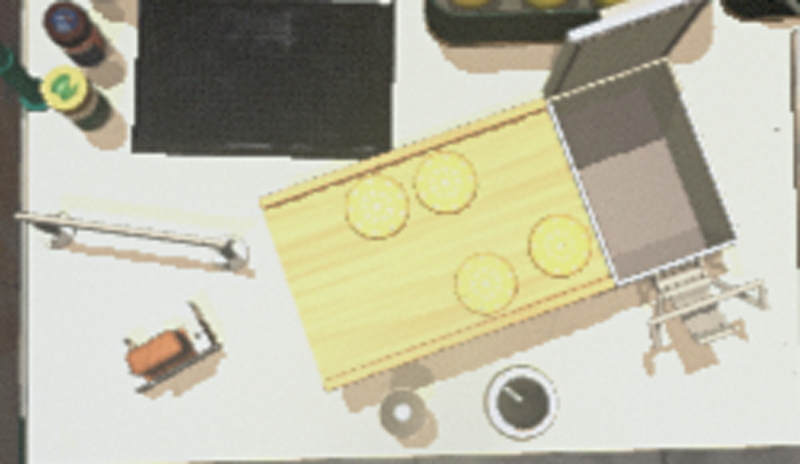

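View pics/sz.png

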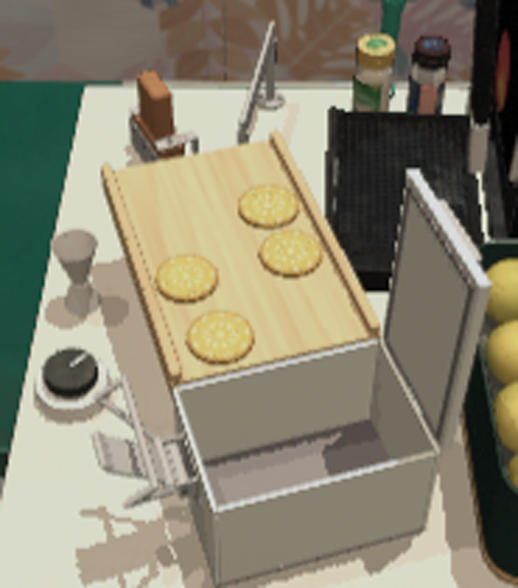

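Caddy rim corners, board corners, wheels, scraper and rail are all clear, but the scraper's heading is not. I'll zoom in on the scraper and rail in both views, side by side.

```bash
python3 - <<'E'
import cv2,numpy as np
t=cv2.imread("pics/top0.png")[190:260,150:240];s=cv2.imread("pics/side0.png")[130:195,235:310]
f=lambda a:cv2.resize(a,None,fx=5,fy=5,interpolation=cv2.INTER_CUBIC)
o=np.zeros((350,830,3),np.uint8)
a=f(t);b=f(s);o=np.zeros((400,800,3),np.uint8);b=b[:,:350];o[:350,:450]=a;o[:325,450:]=b
cv2.imwrite("pics/z2.png",o)
E
```

```text
(no output)
```

View pics/z2.png

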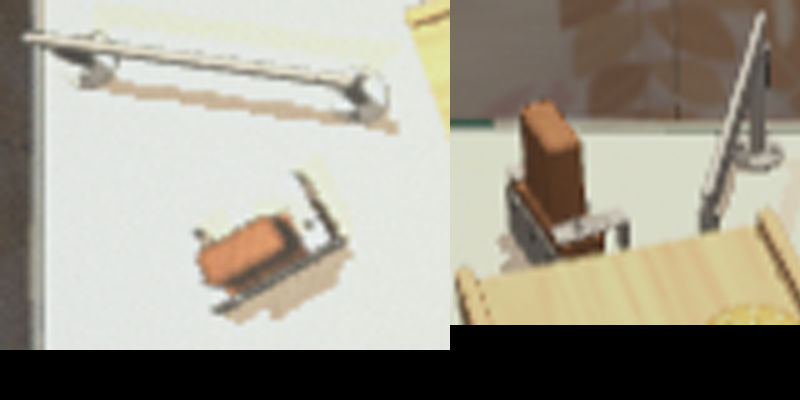

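The scraper's blade (dark line, zoom (215,310)-(345,240)) faces the robot and its hooks point away towards the rail. The rail's top edge runs (25,38)-(350,80) in the zoom. Next is measuring.

```bash
cat > lib.py <<'E'
import numpy as np,cv2
from rig import r
from scipy.optimize import least_squares
from scipy.spatial.transform import Rotation as Ro
M={n:r.camera_model(n) for n in("top","side")}
P={n:np.array(m["mtx"])@np.c_[m["R"],m["t"]] for n,m in M.items()}
def proj(n,X):
    h=P[n]@np.append(X,1);return h[:2]/h[2]
def ray(n,uv):
    m=M[n];R=np.array(m["R"]);return -R.T@m["t"],R.T@np.linalg.solve(m["mtx"],[uv[0],uv[1],1])
def plane(n,uv,z):
    c,d=ray(n,uv);return c+d*(z-c[2])/d[2]
def tri(a,b):
    h=cv2.triangulatePoints(P["top"],P["side"],np.float64(a).reshape(2,1),np.float64(b).reshape(2,1))[:,0];X=h[:3]/h[3]
    return X,np.hypot(*(proj("top",X)-a)),np.hypot(*(proj("side",X)-b))
def rz(a):c,s=np.cos(a),np.sin(a);return np.array([[c,-s,0],[s,c,0],[0,0,1]])
def go(X,yaw=None): # tool-axis shift from measured TCP to X, and turn about tool z to tool yaw
    o=r.get_obs();R=Ro.from_euler("xyz",o["tcp_rot"]).as_matrix()
    return (R.T@(np.array(X)-o["tcp_pos"])).round(4),(None if yaw is None else round(-(yaw-o["tcp_rot"][2]),3))
E
python3 - <<'E'
from lib import *
tz=lambda u,v:np.array([150+u/3.2-.35,130+v/3.2-.35]);sz=lambda u,v:np.array([200+u/2.8-.3,125+v/2.8-.3])
zl=lambda u,v:np.array([150+u/5-.4,190+v/5-.4]);zr=lambda u,v:np.array([235+(u-450)/5-.4,130+v/5-.4])
pts=[((.09,.27,.124),tz(262,198),sz(277,137)),((-.09,.27,.124),tz(327,388),sz(107,168)),((.09,-.002,.11),tz(548,100),sz(380,338)),((-.09,-.002,.11),tz(615,285),sz(178,390)),((.09,-.122,.11),tz(668,60),sz(437,450)),((-.09,-.122,.11),tz(735,240),sz(212,510))]
def f(p):
    o=[]
    for s,a,b in pts:
        X=rz(p[3])@s+p[:3];o+=[proj("top",X)-a,proj("side",X)-b]
    return np.concatenate(o)
s=least_squares(f,[.5,-.15,0,.33]);print("station",s.x.round(4),f(s.x).round(1).reshape(-1,4).tolist())
for k,a,b in[("griptop",zl(243,252),zr(550,124)),("blade-y",zl(345,238),zr(553,240)),("blade+y",zl(213,308),zr(507,182)),("hook-y",zl(300,175),zr(625,215)),("railL",zl(25,38),zr(762,12)),("railR",zl(345,80),zr(703,225)),
  ("cap",tz(66,88),sz(377,48))]:
    X,e,g=tri(a,b);print(k,X.round(4),round(e,1),round(g,1))
T=s.x
for u,v in((377,206),(445,182),(485,284),(560,245)):
    X=plane("top",tz(u,v),.118);print("wheel",(rz(T[3]).T@(X-T[:3])).round(3))
for u,v,h in((402,412,.08),(521,402,.038)):print("obst",plane("top",tz(u,v),h).round(3))
E
```

```text
station [ 0.5563 -0.1118 -0.0042  0.315 ] [[-2.0, -0.5, 1.0, -2.0], [-1.2, 0.7, -2.0, -0.6], [-1.5, -0.5, 0.6, 0.9], [-0.4, 0.4, -2.2, -0.0], [-0.2, -1.5, 1.3, 2.0], [1.4, 0.4, 0.1, 1.6]]
griptop [0.4244 0.2636 0.1104] 0.4 0.4
blade-y [0.4299 0.212  0.0647] 0.5 0.4
blade+y [0.3926 0.2933 0.0439] 0.1 0.1
hook-y [0.4693 0.2385 0.0624] 0.1 0.1
railL [0.5492 0.3865 0.1084] 0.5 0.4
railR [0.5197 0.2087 0.0801] 0.9 0.9
cap [0.6653 0.344  0.1013] 0.3 0.3
wheel [0.046 0.172 0.122]
wheel [0.046 0.108 0.122]
wheel [-0.05   0.106  0.122]
wheel [-0.04   0.032  0.122]
obst [0.366 0.049 0.08 ]
obst [ 0.371 -0.062  0.038]
```

```bash
python3 - <<'E'
from lib import *
tz=lambda u,v:np.array([150+u/3.2-.35,130+v/3.2-.35]);sz=lambda u,v:np.array([200+u/2.8-.3,125+v/2.8-.3])
zl=lambda u,v:np.array([150+u/5-.4,190+v/5-.4])
for k,a,b in[("bFL",tz(262,198),sz(277,137)),("bNL",tz(327,388),sz(107,168)),("cF",tz(548,100),sz(380,338)),("cN",tz(615,285),sz(178,390)),("oF",tz(668,60),sz(437,450)),("oN",tz(735,240),sz(212,510))]:
    X,e,g=tri(a,b);print(k,X.round(4),round(e,1),round(g,1))
for u,v in((25,38),(345,80)):print("rail",plane("top",zl(u,v),.108).round(4))
# board mask quad in both views
for n in("top","side"):
    im=cv2.imread(f"pics/{n}0.png");h=cv2.cvtColor(im,cv2.COLOR_BGR2HSV)
    m=cv2.inRange(h,(12,60,110),(30,255,255));m=cv2.morphologyEx(m,cv2.MORPH_CLOSE,np.ones((9,9)))
    cs,_=cv2.findContours(m,cv2.RETR_EXTERNAL,cv2.CHAIN_APPROX_NONE)
    c=[c for c in cs if cv2.pointPolygonTest(c,(300,200) if n=="top" else (285,215),False)>=0]
    for q in c:
        q=cv2.convexHull(q);print(n,cv2.contourArea(q),cv2.approxPolyDP(q,6,True)[:,0].tolist())
    # orange grip
    m=cv2.inRange(h,(3,110,60),(14,255,255));m[:, 400:]=0
    num,l,s,ce=cv2.connectedComponentsWithStats(m);print([(s[i].tolist(),ce[i].round(1).tolist()) for i in range(1,num) if 60<s[i][4]<1500])
    g=cv2.inRange(h,(0,0,0),(180,60,120))
E
```

```text
bFL [0.5562 0.1673 0.1173] 0.3 0.3
bNL [0.3908 0.1139 0.1199] 0.7 0.7
cF [ 0.6399 -0.0893  0.1128] 0.2 0.2
cN [ 0.4744 -0.1425  0.1065] 0.7 0.9
oF [ 0.675  -0.1991  0.1113] 0.5 0.6
oN [ 0.5088 -0.2519  0.106 ] 0.3 0.4
rail [0.5479 0.3865 0.108 ]
rail [0.519  0.2055 0.108 ]
top 7230.0 [[320, 161], [354, 223], [263, 255], [252, 251], [231, 192]]
[([163, 90, 25, 9, 103], [175.2, 93.6]), ([226, 91, 26, 9, 125], [239.1, 95.1]), ([190, 234, 17, 13, 114], [197.7, 239.8])]
side 6922.5 [[261, 163], [300, 173], [335, 245], [261, 267], [241, 232], [236, 187]]
[([248, 150, 14, 27, 248], [254.7, 162.8])]
```

Estimates so far: station origin is about (0.556, -0.113) with yaw 0.313. The rail middle is about (0.5335, 0.296) with yaw -0.158. The scraper is about (0.424, 0.264) with yaw 0.46. Now I'll move towards the scraper.

```bash
python3 inch.py '[[0.034,-0.024,-0.004,0,0,0,1],[0.034,-0.024,-0.004,0,0,0,1],[0.034,-0.024,-0.004,0,0,0,1],[0.034,-0.024,-0.004,0,0,0,1],[0.034,-0.024,-0.004,0,0,0,1],[0.034,-0.024,-0.004,0,0,0,1],[0.034,-0.024,-0.004,0,0,0,1],[0.034,-0.024,-0.004,0,0,0,1]]' 
python3 inch.py '[[0.01,-0.038,0,0,0,0,1],[0.01,-0.038,0,0,0,0,1],[0.01,-0.038,0,0,0,0,1],[0.01,-0.038,0,0,0,0,1],[0.01,-0.038,0,0,0,0,1],[0.01,-0.038,0,0,0,0,1],[0.01,-0.038,0,0,0,0,1],[0.01,-0.038,0,0,0,0,1]]'
python3 inch.py '[[0,0,0,0,0,-0.12,1],[0,0,0,0,0,-0.12,1],[0,0,0,0,0,-0.12,1],[0,0,0,0,0,-0.12,1],[0,0,0,0,0,-0.12,1],[0,0,0,0,0,-0.12,1],[0,0,0,0,0,-0.12,1],[0,0,0,0,0,-0.12,1]]'
python3 inch.py '[[0,0,0,0,0,-0.12,1],[0,0,0,0,0,-0.12,1],[0,0,0,0,0,-0.12,1],[0,0,0,0,0,-0.12,1],[0,0,0,0,0,-0.12,1],[0,0,0,0,0,-0.12,1],[0,0,0,0,0,-0.1,1],[0,0,0,0,0,0,1]]'
python3 -c "
from lib import *
print(go((.4244,.2636,.20),2.03),r.get_obs()['joint_pos'])"
```

```text
clock: 0.77
tcp_pos: [0.3782, -0.374, 0.2696]
tcp_rot: [-3.141, 0.0, 0.254]
force: [0.7, 0.4, 0.1]
width: 0.998
grip_force: 0.0
clock: 1.43
tcp_pos: [0.3779, -0.0597, 0.2694]
tcp_rot: [3.141, 0.0, 0.254]
force: [1.3, -0.6, 0.7]
width: 1.001
grip_force: 0.0
clock: 2.1
tcp_pos: [0.3783, -0.0614, 0.2694]
tcp_rot: [-3.141, 0.0, 1.22]
force: [-0.0, 0.4, 0.7]
width: 0.998
grip_force: 0.0
clock: 2.77
tcp_pos: [0.3783, -0.0615, 0.2694]
tcp_rot: [-3.141, -0.0, 2.037]
force: [0.1, -1.5, -0.4]
width: 1.0
grip_force: 0.0
(array([0.2696, 0.1874, 0.0694]), np.float64(0.007)) [ 0.8995747  -0.04724216 -0.77448345  2.11511083 -0.03775673  1.06109749
  0.61074793]
```

```bash
python3 inch.py '[[0.0337,0.0234,0,0,0,0,1],[0.0337,0.0234,0,0,0,0,1],[0.0337,0.0234,0,0,0,0,1],[0.0337,0.0234,0,0,0,0,1],[0.0337,0.0234,0,0,0,0,1],[0.0337,0.0234,0,0,0,0,1],[0.0337,0.0234,0,0,0,0,1],[0.0337,0.0234,0,0,0,0,1]]' 
python3 inch.py '[[0,0,0.03,0,0,0,1],[0,0,0.03,0,0,0,1],[0,0,0.01,0,0,0,1],[0,0,0,0,0,0,1]]'
python3 -c "
from lib import *
print(go((.4244,.2636,.087),2.03),r.get_obs()['joint_pos'])
im=r.snapshot('top');cv2.imwrite('pics/a.png',cv2.resize(im[185:265,150:250,::-1],None,fx=6,fy=6,interpolation=2))
im2=r.snapshot('side');cv2.imwrite('pics/a2.png',cv2.resize(im2[100:200,215:335,::-1],None,fx=6,fy=6,interpolation=2))"
```

```text
clock: 3.43
tcp_pos: [0.4259, 0.2648, 0.2693]
tcp_rot: [-3.141, 0.0, 2.029]
force: [0.5, 0.5, 1.5]
width: 0.998
grip_force: 0.0
clock: 3.77
tcp_pos: [0.4237, 0.2619, 0.197]
tcp_rot: [-3.135, -0.0, 2.032]
force: [-0.9, -1.0, -0.6]
width: 0.998
grip_force: 0.0
(array([0.0012, 0.002 , 0.11  ]), np.float64(0.002)) [ 0.20842705  0.41616222 -0.99301726  1.94843637  0.41099295  1.00255975
 -0.51397066]
```

View pics/a2.png

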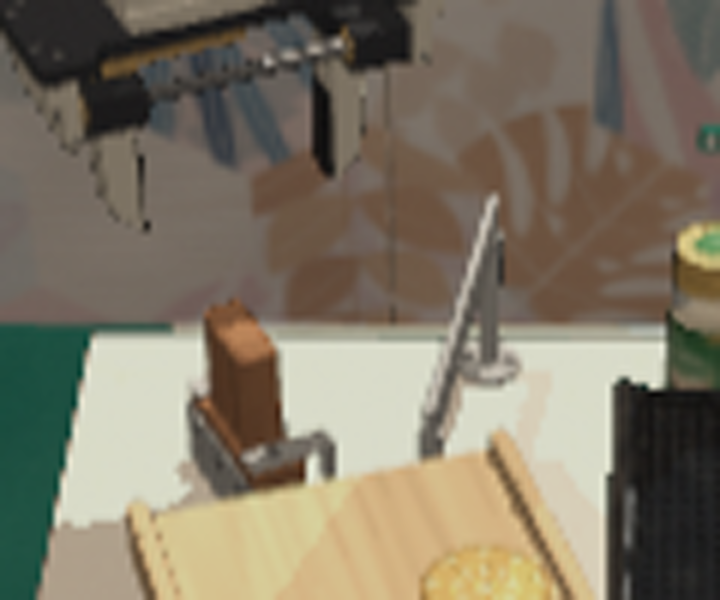

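The open fingers straddle the grip, which sits at about (240,340) in the crop. I'll go down and close.

```bash
python3 inch.py '[[0,0,0.035,0,0,0,1],[0,0,0.035,0,0,0,1],[0,0,0.02,0,0,0,1],[0,0,0.014,0,0,0,1],[0,0,0.006,0,0,0,1],[0,0,0,0,0,0,1]]' 
python3 inch.py '[[0,0,0,0,0,0,0.2],[0,0,0,0,0,0,0.2],[0,0,0,0,0,0,0],[0,0,0,0,0,0,0],[0,0,0,0,0,0,0],[0,0,0,0,0,0,0],[0,0,0,0,0,0,0]]' 35
python3 inch.py '[[0,0,-0.02,0,0,0,0],[0,0,-0.03,0,0,0,0],[0,0,-0.03,0,0,0,0],[0,0,0,0,0,0,0],[0,0,0,0,0,0,0]]'
```

```text
clock: 4.37
tcp_pos: [0.4264, 0.2631, 0.09]
tcp_rot: [3.141, 0.0, 2.032]
force: [0.6, -0.1, -0.3]
width: 1.0
grip_force: 0.0
clock: 4.95
tcp_pos: [0.4258, 0.2633, 0.0898]
tcp_rot: [3.141, 0.0, 2.034]
force: [0.0, 0.7, -0.7]
width: 0.545
grip_force: 0.0
clock: 5.37
tcp_pos: [0.4269, 0.2639, 0.1711]
tcp_rot: [3.138, 0.001, 2.033]
force: [-0.3, -0.4, -0.6]
width: 0.179
grip_force: 0.0
```

The fingers are slow and I lifted before they had closed. I'll reopen and check that the scraper hasn't moved.

```bash
python3 inch.py '[[0,0,0,0,0,0,1],[0,0,0,0,0,0,1],[0,0,0,0,0,0,1],[0,0,0,0,0,0,1],[0,0,0,0,0,0,1],[0,0,0,0,0,0,1],[0,0,0,0,0,0,1],[0,0,0,0,0,0,1]]'; python3 -c "
from lib import *
h=cv2.cvtColor(r.snapshot('side'),cv2.COLOR_RGB2HSV)
m=cv2.inRange(h,(3,110,60),(14,255,255));m[:, 400:]=0
n,l,s,ce=cv2.connectedComponentsWithStats(m);print([(s[i].tolist(),ce[i].round(1).tolist()) for i in range(1,n) if 60<s[i][4]<1500])
print(go((.4244,.2636,.087),2.03))"
```

```text
clock: 6.03
tcp_pos: [0.4257, 0.2633, 0.1695]
tcp_rot: [-3.141, -0.0, 2.034]
force: [0.4, -0.1, 0.2]
width: 0.713
grip_force: 0.0
[([248, 150, 14, 27, 250], [254.8, 163.0])]
(array([ 0.0008, -0.001 ,  0.0826]), np.float64(0.004))
```

The scraper hasn't moved. Going down again, this time with enough time to close.

```bash
python3 inch.py '[[0,0,0,0,0,0,1],[0,0,0,0,0,0,1],[0,0,0,0,0,0,1],[0,0,0,0,0,0,1],[0,0,0.03,0,0,0,1],[0,0,0.03,0,0,0,1],[0,0,0.02,0,0,0,1],[0,0,0.002,0,0,0,1]]' 
python3 inch.py '[[0,0,0,0,0,0,0],[0,0,0,0,0,0,0],[0,0,0,0,0,0,0],[0,0,0,0,0,0,0],[0,0,0,0,0,0,0],[0,0,0,0,0,0,0],[0,0,0,0,0,0,0],[0,0,0,0,0,0,0]]' 35
python3 inch.py '[[0,0,0,0,0,0,0],[0,0,0,0,0,0,0],[0,0,0,0,0,0,0],[0,0,0,0,0,0,0],[0,0,0,0,0,0,0],[0,0,0,0,0,0,0],[0,0,0,0,0,0,0],[0,0,0,0,0,0,0]]' 35
```

```text
clock: 6.75
tcp_pos: [0.4236, 0.2615, 0.0844]
tcp_rot: [-3.136, 0.0, 2.034]
force: [-1.1, -0.0, -0.7]
width: 1.0
grip_force: 0.0
clock: 7.42
tcp_pos: [0.4259, 0.2633, 0.0879]
tcp_rot: [3.141, 0.0, 2.034]
force: [0.8, -0.6, -0.4]
width: 0.47
grip_force: 0.0
clock: 8.08
tcp_pos: [0.4256, 0.2633, 0.0875]
tcp_rot: [-3.141, -0.0, 2.034]
force: [-0.6, 0.1, -0.4]
width: 0.26
grip_force: 34.8
```

Gripped, 24 mm wide. I'll lift and turn to the push heading (tool yaw 3.455).

```bash
cat >> lib.py <<'E'
ST=np.array([.556,-.113,0]);SY=.313
def st(x,y,z=0):return ST+rz(SY)@np.array([x,y,z])
def ist(X):return rz(SY).T@(np.array(X)-ST)
E
python3 inch.py '[[0,0,-0.035,0,0,0,0],[0,0,-0.04,0,0,0,0],[0,0,-0.04,0,0,0,0],[0,0,-0.04,0,0,0,0],[0,0,-0.03,0,0,0,0],[0,0,-0.01,0,0,0,0],[0,0,0,0,0,-0.12,0],[0,0,0,0,0,-0.12,0]]' 
python3 inch.py '[[0,0,0,0,0,-0.12,0],[0,0,0,0,0,-0.12,0],[0,0,0,0,0,-0.12,0],[0,0,0,0,0,-0.12,0],[0,0,0,0,0,-0.12,0],[0,0,0,0,0,-0.12,0],[0,0,0,0,0,-0.12,0],[0,0,0,0,0,-0.12,0]]'
python3 inch.py '[[0,0,0,0,0,-0.12,0],[0,0,0,0,0,-0.1,0],[0,0,0,0,0,0,0],[0,0,0,0,0,0,0]]'
python3 -c "
from lib import *
print(go(st(.035,.235,.24),3.455-2*np.pi),r.get_obs()['joint_pos'])"
```

```text
clock: 8.75
tcp_pos: [0.426, 0.2629, 0.2829]
tcp_rot: [3.141, 0.002, 2.279]
force: [-0.1, -0.4, -3.2]
width: 0.262
grip_force: 34.8
clock: 9.42
tcp_pos: [0.4252, 0.2626, 0.2814]
tcp_rot: [-3.141, -0.001, -3.044]
force: [0.4, 0.3, -3.2]
width: 0.255
grip_force: 34.8
clock: 9.75
tcp_pos: [0.4253, 0.2629, 0.2816]
tcp_rot: [3.141, -0.002, -2.832]
force: [-0.7, -0.3, -2.9]
width: 0.262
grip_force: 34.8
(array([-0.0443, -0.1627,  0.0414]), np.float64(-0.004)) [ 0.47892078  0.50412783 -1.40643814  1.85016771  0.52481335  1.24878001
  0.79354062]
```

```bash
python3 inch.py '[[-0.0089,-0.0325,0,0,0,0,0],[-0.0089,-0.0325,0,0,0,0,0],[-0.0089,-0.0325,0,0,0,0,0],[-0.0089,-0.0325,0,0,0,0,0],[-0.0089,-0.0325,0,0,0,0,0],[0,0,0.03,0,0,0,0],[0,0,0.02,0,0,0,0],[0,0,0,0,0,0,0]]' 
python3 inch.py '[[0,0,0.015,0,0,0,0],[0,0,0.01,0,0,0,0],[0,0,0,0,0,0,0],[0,0,0,0,0,0,0]]'
python3 -c "
from lib import *
o=r.get_obs();print(go(st(.035,.235,.1995),3.455-2*np.pi),o['joint_pos'],o['force'],ist(o['tcp_pos']))
im=r.snapshot('side');im2=r.snapshot('top')
o=np.zeros((500,800,3),np.uint8);o[:,:400]=cv2.resize(im[120:245,230:330],None,fx=4,fy=4,interpolation=2);o[:360,400:]=cv2.resize(im2[165:255,220:320],None,fx=4,fy=4,interpolation=2)
cv2.imwrite('pics/b.png',o[:,:,::-1])"
```

```text
clock: 10.42
tcp_pos: [0.5159, 0.1198, 0.2285]
tcp_rot: [3.142, -0.007, -2.834]
force: [-1.3, -0.3, -2.3]
width: 0.258
grip_force: 34.9
clock: 10.75
tcp_pos: [0.5178, 0.1228, 0.2077]
tcp_rot: [-3.141, -0.0, -2.829]
force: [-0.0, 0.6, -1.5]
width: 0.258
grip_force: 34.9
(array([ 0.0012, -0.0011,  0.0082]), np.float64(-0.001)) [ 0.66538411  0.6531206  -1.29747573  1.86075185  0.68640118  1.17666596
  1.0125882 ] [-0.01847349  0.61357811 -1.5019686 ] [0.03623248 0.23609356 0.20766749]
```

View pics/b.png

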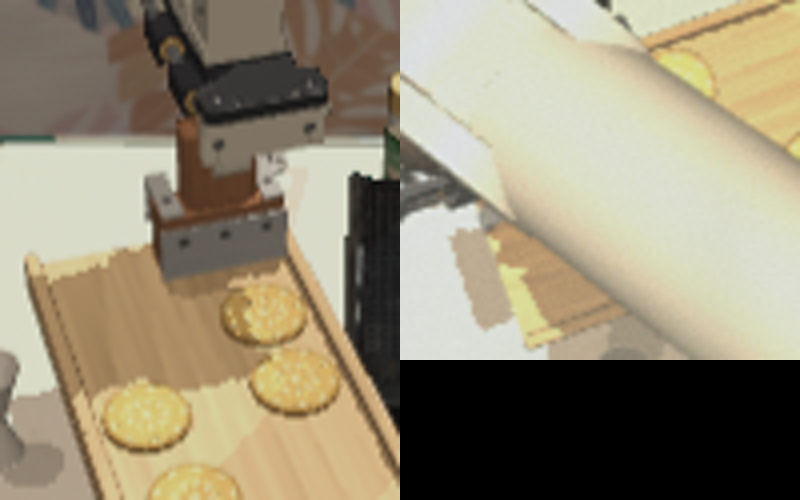

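The scraper hovers in the far lane, with its blade behind the two far wheels and just inside the far rim. I'll lower it to contact.

```bash
python3 inch.py '[[0.001,0,0.004,0,0,0,0],[0,0,0.003,0,0,0,0],[0,0,0,0,0,0,0],[0,0,0,0,0,0,0]]'; python3 inch.py '[[0,0,0.001,0,0,0,0],[0,0,0,0,0,0,0]]'; python3 inch.py '[[0,0,0.001,0,0,0,0],[0,0,0,0,0,0,0],[0,0,0,0,0,0,0]]'
```

```text
clock: 11.18
tcp_pos: [0.517, 0.1219, 0.2005]
tcp_rot: [-3.141, -0.0, -2.829]
force: [-0.9, 0.2, -2.5]
width: 0.26
grip_force: 34.9
clock: 11.35
tcp_pos: [0.5172, 0.122, 0.1997]
tcp_rot: [3.142, 0.0, -2.829]
force: [-1.1, 0.1, -2.1]
width: 0.26
grip_force: 34.9
clock: 11.6
tcp_pos: [0.5174, 0.1221, 0.1995]
tcp_rot: [-3.141, 0.001, -2.829]
force: [-1.3, -1.5, 5.8]
width: 0.258
grip_force: 34.9
```

Contact is at TCP z 0.1995, as expected. I'll push along the far lane.

```bash
python3 inch.py '[[0,-0.01,0,0,0,0,0],[0,-0.015,0,0,0,0,0],[0,-0.015,0,0,0,0,0],[0,-0.015,0,0,0,0,0],[0,-0.015,0,0,0,0,0],[0,-0.015,0,0,0,0,0],[0,-0.015,0,0,0,0,0],[0,-0.015,0,0,0,0,0]]'; python3 inch.py '[[0,-0.015,0,0,0,0,0],[0,-0.015,0,0,0,0,0],[0,-0.015,0,0,0,0,0],[0,-0.015,0,0,0,0,0],[0,-0.015,0,0,0,0,0],[0,-0.015,0,0,0,0,0],[0,-0.012,0,0,0,0,0],[0,0,0,0,0,0,0]]'
python3 -c "
from lib import *
o=r.get_obs();print(go(st(.035,.006,.1995),3.455-2*np.pi),o['joint_pos'],ist(o['tcp_pos']))
im=r.snapshot('side');cv2.imwrite('pics/c.png',cv2.resize(im[120:335,210:390,::-1],None,fx=2.7,fy=2.7,interpolation=2))"
```

```text
clock: 12.27
tcp_pos: [0.5531, 0.0134, 0.1996]
tcp_rot: [3.139, 0.002, -2.829]
force: [-1.9, 3.6, 3.8]
width: 0.26
grip_force: 34.9
clock: 12.93
tcp_pos: [0.5853, -0.0868, 0.1995]
tcp_rot: [3.141, 0.002, -2.833]
force: [1.1, -1.1, 5.0]
width: 0.26
grip_force: 35.0
(array([ 0.0009, -0.0099,  0.    ]), np.float64(-0.005)) [ 0.9453364   0.75913166 -1.25018157  1.7253153   0.76285643  1.23642466
  1.38107042] [0.03594321 0.01586831 0.19952581]
```

View pics/c.png

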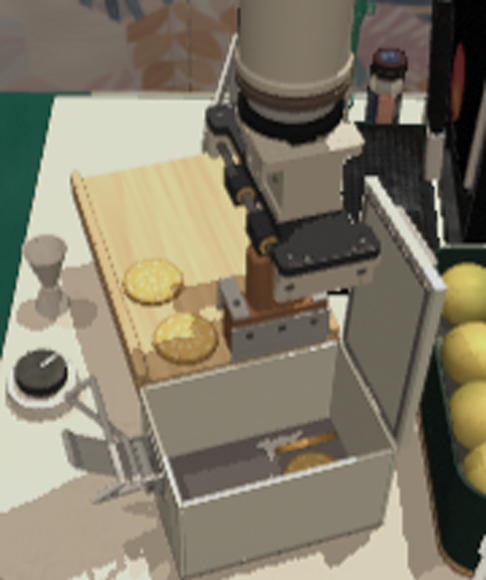

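Both far wheels are in the caddy, at about (305,440) and (308,465) in the crop. Two near wheels remain. I'll raise, go back, shift to the near lane and lower.

```bash
python3 inch.py '[[0,0,-0.02,0,0,0,0],[0,0,-0.02,0,0,0,0],[0,0.04,0,0,0,0,0],[0,0.04,0,0,0,0,0],[0,0.04,0,0,0,0,0],[0,0.04,0,0,0,0,0],[0.035,0,0,0,0,0,0],[0.036,0,0,0,0,0,0]]'; python3 inch.py '[[0,0,0.02,0,0,0,0],[0,0,0.014,0,0,0,0],[0,0,0,0,0,0,0],[0,0,0,0,0,0,0]]';python3 -c "
from lib import *
o=r.get_obs();print(go(st(-.035,.17,.1995),3.455-2*np.pi),ist(o['tcp_pos']))"
```

```text
clock: 13.65
tcp_pos: [0.4659, 0.0524, 0.2389]
tcp_rot: [3.14, 0.002, -2.816]
force: [-0.2, -2.3, -2.2]
width: 0.258
grip_force: 35.0
clock: 13.98
tcp_pos: [0.4681, 0.0449, 0.2049]
tcp_rot: [-3.141, 0.002, -2.831]
force: [1.0, -0.1, 0.6]
width: 0.26
grip_force: 35.0
(array([ 0.    , -0.0073,  0.0054]), np.float64(-0.002)) [-0.03499272  0.17731731  0.2049109 ]
```

```bash
python3 inch.py '[[0,0,0.003,0,0,0,0],[0,0,0.002,0,0,0,0],[0,0,0.001,0,0,0,0],[0,0,0,0,0,0,0]]'; python3 inch.py '[[0,-0.01,0,0,0,0,0],[0,-0.015,0,0,0,0,0],[0,-0.015,0,0,0,0,0],[0,-0.015,0,0,0,0,0],[0,-0.015,0,0,0,0,0],[0,-0.015,0,0,0,0,0],[0,-0.015,0,0,0,0,0],[0,-0.015,0,0,0,0,0]]'; python3 inch.py '[[0,-0.015,0,0,0,0,0],[0,-0.015,0,0,0,0,0],[0,-0.015,0,0,0,0,0],[0,-0.011,0,0,0,0,0],[0,0,0,0,0,0,0]]'
python3 -c "
from lib import *
o=r.get_obs();print(ist(o['tcp_pos']))
im=r.snapshot('side');cv2.imwrite('pics/d.png',cv2.resize(im[120:335,210:390,::-1],None,fx=2.7,fy=2.7,interpolation=2))"
```

```text
clock: 14.32
tcp_pos: [0.472, 0.0465, 0.2017]
tcp_rot: [-3.14, 0.009, -2.83]
force: [5.7, -1.8, 15.4]
width: 0.258
grip_force: 35.0
clock: 14.98
tcp_pos: [0.5071, -0.06, 0.2028]
tcp_rot: [3.139, 0.011, -2.827]
force: [-0.5, 8.0, 18.9]
width: 0.258
grip_force: 35.0
clock: 15.4
tcp_pos: [0.5252, -0.116, 0.2031]
tcp_rot: [-3.142, 0.012, -2.831]
force: [2.2, 0.9, 21.2]
width: 0.26
grip_force: 35.0
[-0.03020345  0.00661541  0.20312673]
```

View pics/d.png

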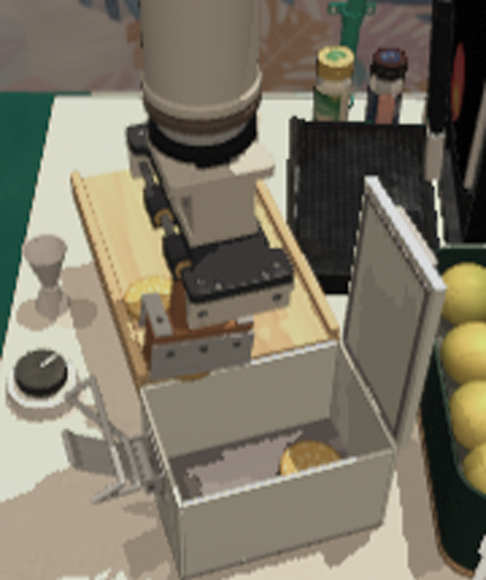

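The scraper rode over the near wheels: one is behind it at (150,295) and one is under the blade. The landing force of 15 N suggests it came down on something. I'll raise, back off to the free end and re-measure the wheels.

```bash
python3 inch.py '[[0,0,-0.02,0,0,0,0],[0,0,-0.03,0,0,0,0],[0,0,-0.03,0,0,0,0],[0,0.04,0,0,0,0,0],[0,0.04,0,0,0,0,0],[0,0.04,0,0,0,0,0],[0,0.04,0,0,0,0,0],[0,0.04,0,0,0,0,0]]';python3 inch.py '[[0,0.04,0,0,0,0,0],[0,0,0,0,0,0,0]]'; python3 -c "
from lib import *
o=r.get_obs();print(ist(o['tcp_pos']),o['tcp_rot'],o['joint_pos'])
for n in ('side','top'):
    im=r.snapshot(n);np.save(n,im)
    h=cv2.cvtColor(im,cv2.COLOR_RGB2HSV);print(n)
im=np.load('side.npy');cv2.imwrite('pics/e.png',cv2.resize(im[100:335,200:390,::-1],None,fx=2.5,fy=2.5,interpolation=2))"
```

```text
clock: 16.12
tcp_pos: [0.4566, 0.0746, 0.2781]
tcp_rot: [3.142, -0.001, -2.83]
force: [-0.1, 0.5, -1.6]
width: 0.258
grip_force: 35.0
clock: 16.28
tcp_pos: [0.4417, 0.1199, 0.2793]
tcp_rot: [3.14, 0.001, -2.817]
force: [-0.1, 1.6, -1.3]
width: 0.259
grip_force: 35.0
[-0.03703159  0.25676096  0.27931685] [ 3.13991294e+00  8.36781743e-04 -2.81715070e+00] [ 0.90242612  0.40996578 -1.48079824  1.9452547   0.43996292  1.1916326
  1.1529673 ]
side
top
```

View pics/e.png

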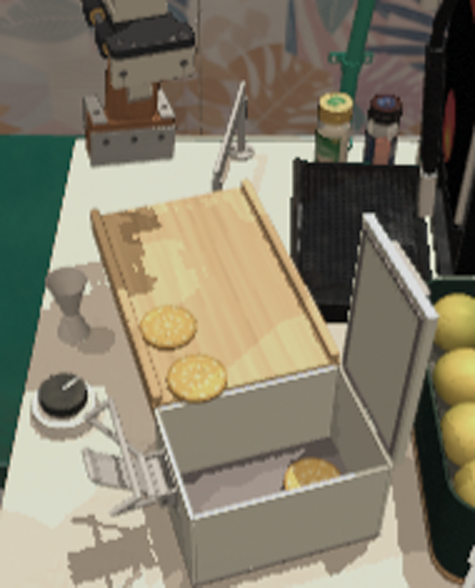

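Near wheels are at (168,327) and (197,377) in the crop, the latter just over the board's edge. I'll compute their positions and the blade's lateral offset against the TCP.

```bash
python3 -c "
from lib import *
e=lambda u,v:np.array([200+u/2.5-.3,100+v/2.5-.3])
for k,u,v,z in(('w',168,326,.118),('w',198,376,.118),('bladeL',92,165,.1915),('bladeR',173,157,.1915),('bladetopL',86,122,.2385),('rimNearL',95,212,.124),('rimFarL',248,185,.124),('rimNearR',157,403,.124),('rimFarR',337,357,.124)):
    print(k,ist(plane('side',e(u,v),z)).round(4))
im=np.load('side.npy')[:,:,::-1];h=cv2.cvtColor(im,cv2.COLOR_BGR2HSV)
# grey blade columns along rows
for y in(152,156,160,163):print(y,h[y,228:275,1].tolist())
"
```

```text
w [-0.0528  0.0846  0.118 ]
w [-0.0425  0.0164  0.118 ]
bladeL [-0.0848  0.2564  0.1915]
bladeR [-0.0026  0.2449  0.1915]
bladetopL [-0.0848  0.2652  0.2385]
rimNearL [-0.0863  0.2627  0.124 ]
rimFarL [0.0837 0.2582 0.124 ]
rimNearR [-0.087 -0.008  0.124]
rimFarR [ 0.0845 -0.0032  0.124 ]
152 [54, 52, 51, 49, 47, 46, 118, 143, 114, 108, 114, 115, 118, 102, 104, 87, 84, 79, 74, 75, 64, 63, 64, 65, 50, 49, 32, 32, 34, 33, 35, 31, 33, 34, 34, 33, 35, 31, 33, 33, 31, 31, 77, 83, 88, 93, 93]
156 [164, 170, 30, 21, 21, 21, 61, 129, 57, 34, 34, 34, 34, 32, 35, 33, 34, 34, 31, 32, 32, 31, 34, 34, 32, 33, 36, 34, 33, 33, 33, 33, 33, 36, 33, 33, 33, 33, 36, 33, 36, 33, 25, 25, 25, 25, 25]
160 [166, 31, 22, 23, 22, 22, 29, 90, 57, 34, 31, 33, 36, 31, 31, 34, 33, 33, 34, 31, 33, 31, 31, 33, 33, 31, 33, 33, 36, 33, 36, 33, 35, 31, 33, 33, 33, 36, 36, 31, 33, 26, 20, 21, 21, 21, 21]
163 [38, 20, 20, 21, 21, 20, 25, 33, 36, 32, 32, 29, 32, 32, 32, 32, 32, 32, 34, 32, 32, 34, 32, 34, 34, 31, 34, 34, 33, 31, 33, 36, 33, 35, 31, 31, 27, 27, 27, 29, 26, 20, 21, 22, 21, 21, 20]
```

```bash
python3 -c "
from lib import *
im=np.load('side.npy')
for s in(-.0857,-.0437,-.0017):
  for z in (.1915,.2415): print(s,z,proj('side',st(s,.2398,z)).round(1))
cv2.imwrite('pics/f.png',cv2.resize(im[110:180,225:285,::-1],None,fx=8,fy=8,interpolation=2))"
```

```text
-0.0857 0.1915 [237.5 169.6]
-0.0857 0.2415 [235.7 153.4]
-0.0437 0.1915 [253.7 166.6]
-0.0437 0.2415 [252.5 150.4]
-0.0017 0.1915 [269.8 163.6]
-0.0017 0.2415 [269.1 147.4]
```

View pics/f.png

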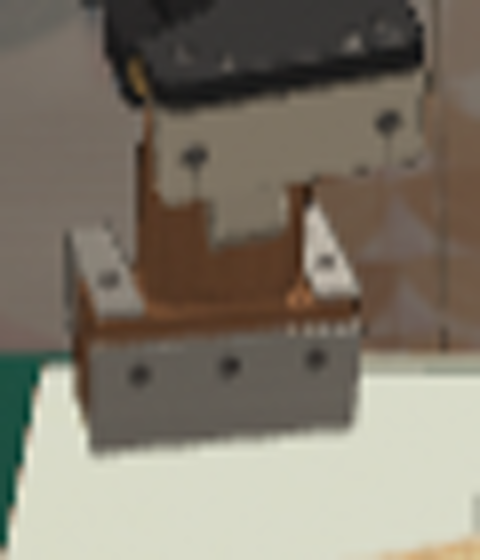

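In this crop the blade's bottom edge, (93,450)-(352,425), is less sloped than it should be. The landing on the near rim tilted the scraper about 0.1 rad in the grip, and its centre sits about 6.5 mm to the near side of the TCP. I'll set it down on the free part of the board, let it settle and regrip centred.

```bash
python3 inch.py '[[-0.011,-0.028,0,0,0,0,0],[-0.011,-0.029,0,0,0,0,0],[0,0,0.03,0,0,0,0],[0,0,0.025,0,0,0,0],[0,0,0.012,0,0,0,0],[0,0,0,0,0,0,0],[0,0,0,0,0,0,0]]'; python3 inch.py '[[0,0,0.002,0,0,0,0],[0,0,0.002,0,0,0,0],[0,0,0.002,0,0,0,0],[0,0,0,0,0,0,0]]'; python3 -c "
from lib import *
o=r.get_obs();print(ist(o['tcp_pos']),o['force'],go(st(-.015,.2,.1995),3.455-2*np.pi))"
```

```text
clock: 16.97
tcp_pos: [0.484, 0.0638, 0.2115]
tcp_rot: [3.141, -0.001, -2.829]
force: [0.4, 0.3, -2.6]
width: 0.26
grip_force: 35.0
clock: 17.3
tcp_pos: [0.4845, 0.0641, 0.2059]
tcp_rot: [-3.141, 0.001, -2.829]
force: [-0.5, 0.3, -2.6]
width: 0.259
grip_force: 35.0
[-0.01353825  0.19053793  0.20594549] [-0.49728205  0.32907872 -2.63624398] (array([0.0015, 0.0095, 0.0064]), np.float64(-0.001))
```

```bash
python3 inch.py '[[0,0.003,0.001,0,0,0,0],[0,0.003,0.001,0,0,0,0],[0,0,0.001,0,0,0,0],[0,0,0,0,0,0,0]]'; python3 inch.py '[[0,0,0.001,0,0,0,0],[0,0,0,0,0,0,0]]';python3 inch.py '[[0,0,0.001,0,0,0,0],[0,0,0,0,0,0,0]]';python3 inch.py '[[0,0,0.001,0,0,0,0],[0,0,0,0,0,0,0]]'
```

```text
clock: 17.63
tcp_pos: [0.4822, 0.0702, 0.2025]
tcp_rot: [-3.141, -0.0, -2.828]
force: [-0.1, 0.1, -2.4]
width: 0.258
grip_force: 35.0
clock: 17.8
tcp_pos: [0.4824, 0.0698, 0.2015]
tcp_rot: [-3.142, -0.0, -2.829]
force: [-0.9, -0.9, -2.8]
width: 0.257
grip_force: 35.0
clock: 17.97
tcp_pos: [0.4824, 0.0697, 0.2005]
tcp_rot: [3.142, -0.0, -2.83]
force: [-0.0, 0.3, -3.5]
width: 0.262
grip_force: 35.0
clock: 18.13
tcp_pos: [0.4825, 0.0699, 0.2]
tcp_rot: [-3.141, -0.0, -2.829]
force: [-2.1, -0.6, 2.3]
width: 0.259
grip_force: 35.0
```

```bash
python3 inch.py '[[0,0,0,0,0,0,0.5],[0,0,0,0,0,0,0.5],[0,0,0,0,0,0,0.5],[0,0,0,0,0,0,0.5],[0,0,0,0,0,0,0.5],[0,0,0,0,0,0,0.5],[0.0065,0,0,0,0,0,0.5],[0,0,0,0,0,0,0.5]]'; python3 -c "
from lib import *
o=r.get_obs();print(ist(o['tcp_pos']),o['force'],o['tcp_pos'])
im=r.snapshot('side')
for z in(.112,.162):
  for s in (-.0635,.0205):print(proj('side',st(s,.175,z)).round(1))
cv2.imwrite('pics/g.png',cv2.resize(im[120:220,225:325,::-1],None,fx=6,fy=6,interpolation=2))"
```

```text
clock: 18.8
tcp_pos: [0.475, 0.0676, 0.1993]
tcp_rot: [-3.141, -0.001, -2.829]
force: [-0.8, 0.5, -0.1]
width: 0.493
grip_force: 0.0
[-0.02142053  0.19678859  0.19934833] [-0.75353451  0.5044178  -0.12890218] [0.47502619 0.06763175 0.19934833]
[253.9 207.8]
[285.5 201.3]
[252.7 193.1]
[285.4 186.6]
```

View pics/g.png

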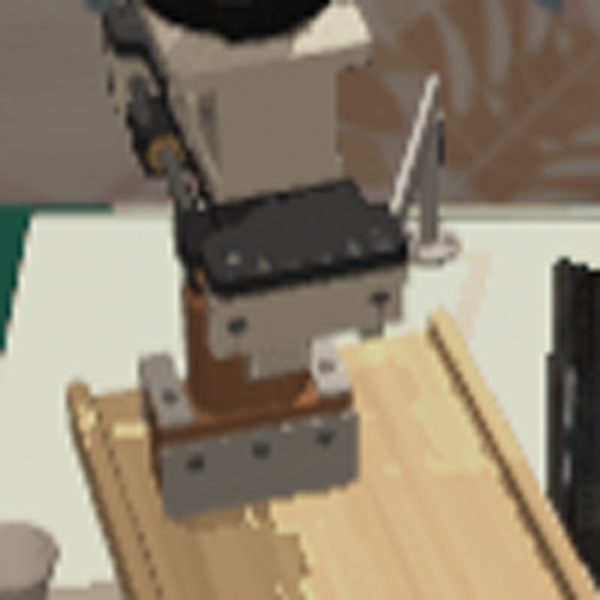

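It's flat on the board now: bottom corners at crop (168,518) and (356,480), as predicted. I'll regrip and sweep the near lane, drifting to TCP x ≈ -0.031.

```bash
python3 inch.py '[[0,0,0,0,0,0,0],[0,0,0,0,0,0,0],[0,0,0,0,0,0,0],[0,0,0,0,0,0,0],[0,0,0,0,0,0,0],[0,0,0,0,0,0,0],[0,0,0,0,0,0,0],[0,0,0,0,0,0,0]]' 40; python3 inch.py '[[0,0,0,0,0,0,0],[0,0,0.001,0,0,0,0],[0.0025,-0.012,0,0,0,0,0],[0.0025,-0.012,0,0,0,0,0],[0.0025,-0.012,0,0,0,0,0],[0.002,-0.012,0,0,0,0,0],[0,0,0,0,0,0,0]]'
python3 -c "
from lib import *
o=r.get_obs();print(ist(o['tcp_pos']),o['force'],go(st(-.031,.0,.1995),3.455-2*np.pi))"
```

```text
clock: 19.52
tcp_pos: [0.4763, 0.0679, 0.1997]
tcp_rot: [3.142, 0.0, -2.829]
force: [0.2, -0.1, 0.6]
width: 0.256
grip_force: 40.0
clock: 20.1
tcp_pos: [0.4834, 0.0188, 0.1996]
tcp_rot: [3.141, 0.003, -2.831]
force: [0.2, -0.4, 7.0]
width: 0.261
grip_force: 40.0
[-0.02846706  0.14779561  0.19963271] [ 0.23361685 -0.36316045  6.97414704] (array([ 0.0021, -0.1478, -0.    ]), np.float64(-0.003))
```

```bash
python3 inch.py '[[0.001,-0.012,0,0,0,0,0],[0.001,-0.015,0,0,0,0,0],[0,-0.015,0,0,0,0,0],[0,-0.015,0,0,0,0,0],[0,-0.015,0,0,0,0,0],[0,-0.015,0,0,0,0,0],[0,-0.015,0,0,0,0,0],[0,-0.015,0,0,0,0,0]]'; python3 inch.py '[[0,-0.012,0,0,0,0,0],[0,-0.012,0,0,0,0,0],[0,0,0,0,0,0,0],[0,0,0,0,0,0,0]]'
python3 -c "
from lib import *
o=r.get_obs();print(ist(o['tcp_pos']),o['force'])
im=r.snapshot('side');np.save('side',im)
h=cv2.cvtColor(im,cv2.COLOR_RGB2HSV)
old=cv2.cvtColor(cv2.imread('pics/side0.png'),cv2.COLOR_BGR2HSV)
for nm,k in(('old',old),('new',h)):
    m=cv2.inRange(k,(18,120,120),(30,255,255));m[:, 350:]=0
    n,l,s,ce=cv2.connectedComponentsWithStats(m);print(nm,[(s[i].tolist(),ist(plane('side',ce[i],.118)).round(3).tolist()) for i in range(1,n) if s[i][4]>25])"
```

```text
clock: 20.77
tcp_pos: [0.5169, -0.0907, 0.1997]
tcp_rot: [3.139, 0.003, -2.828]
force: [5.2, -2.7, 6.1]
width: 0.261
grip_force: 40.0
clock: 21.1
tcp_pos: [0.5249, -0.1162, 0.1997]
tcp_rot: [-3.141, 0.003, -2.83]
force: [1.1, -0.4, 5.3]
width: 0.259
grip_force: 40.0
[-0.03054141  0.00655002  0.19967215] [ 1.13973503 -0.40165651  5.25859216]
old [([285, 192, 22, 14, 94], [0.045, 0.167, 0.118]), ([293, 212, 22, 11, 60], [0.044, 0.096, 0.118]), ([256, 219, 22, 14, 77], [-0.054, 0.096, 0.118]), ([267, 242, 24, 13, 62], [-0.043, 0.018, 0.118])]
new [([314, 284, 22, 12, 136], [0.017, -0.11, 0.118]), ([276, 294, 12, 11, 80], [-0.074, -0.11, 0.118])]
```

The board looks clear, with yellow only inside the caddy. I'll lift away and move back along the board, and meanwhile refine the rail line from both views.

```bash
python3 inch.py '[[0,0,-0.02,0,0,0,0],[0,0,-0.035,0,0,0,0],[0,0,-0.04,0,0,0,0],[0,0.03,0,0,0,0,0],[0,0.04,0,0,0,0,0],[0,0.04,0,0,0,0,0],[0,0.03,0,0,0,0,0],[0,0,0,0,0,0,0]]'
python3 -c "
from lib import *
o=r.get_obs();print(ist(o['tcp_pos']),o['tcp_pos'],o['force'],o['joint_pos'])
im=r.snapshot('side');h=cv2.cvtColor(im,cv2.COLOR_RGB2HSV);m=cv2.inRange(h,(18,120,120),(30,255,255));m[:, 350:]=0
n,l,s,ce=cv2.connectedComponentsWithStats(m);print([s[i].tolist() for i in range(1,n) if s[i][4]>15])
for p in((493,195),(430,402)):print(plane('side',np.array([215+p[0]/6-.4,100+p[1]/6-.4]),.108).round(4))
t=cv2.cvtColor(cv2.imread('pics/top0.png'),cv2.COLOR_BGR2GRAY)
for c in(162,170,178,186,194,202,210,216):print(c,t[192:212,c].tolist())
s=cv2.cvtColor(cv2.imread('pics/side0.png'),cv2.COLOR_BGR2GRAY)
for y in(135,140,145,150,155,160,165,170):print(y,s[y,280:304].tolist())
"
```

```text
clock: 21.82
tcp_pos: [0.4773, 0.0246, 0.2939]
tcp_rot: [3.141, -0.0, -2.819]
force: [-0.5, 0.7, -2.1]
width: 0.262
grip_force: 40.0
[-0.03249187  0.1551389   0.29388886] [0.4773173  0.02459662 0.29388886] [-0.48884136  0.7095385  -2.11228587] [ 1.05970864  0.43294159 -1.44812917  1.88251476  0.45557908  1.23757621
  1.35785546]
[[314, 284, 22, 12, 134], [276, 294, 23, 11, 81]]
[0.5498 0.387  0.108 ]
[0.5204 0.2099 0.108 ]
162 [228, 229, 227, 228, 228, 212, 210, 117, 82, 124, 219, 228, 226, 223, 229, 227, 228, 228, 230, 228]
170 [226, 227, 228, 227, 207, 216, 205, 210, 136, 224, 191, 156, 155, 148, 143, 181, 226, 231, 229, 229]
178 [226, 226, 228, 225, 229, 230, 228, 206, 208, 134, 218, 230, 229, 231, 228, 194, 184, 184, 228, 231]
186 [228, 226, 229, 226, 228, 230, 228, 229, 205, 215, 143, 192, 228, 231, 230, 227, 196, 178, 190, 226]
194 [228, 229, 227, 227, 228, 228, 228, 230, 228, 208, 216, 147, 192, 228, 231, 228, 229, 195, 184, 188]
202 [229, 230, 229, 228, 225, 228, 228, 229, 231, 228, 200, 211, 159, 190, 228, 231, 231, 229, 196, 182]
210 [228, 228, 228, 230, 228, 228, 227, 228,
[... 394 characters left out ...]
, 94, 95, 94, 94, 95, 95, 97, 103, 105, 104, 117, 197, 116, 85, 92, 94, 50, 85, 86, 86, 86, 90]
150 [95, 102, 100, 98, 97, 97, 96, 96, 98, 102, 106, 192, 173, 96, 77, 89, 95, 94, 106, 106, 105, 103, 98, 91]
155 [159, 159, 159, 160, 160, 160, 160, 161, 161, 171, 197, 115, 84, 163, 167, 100, 96, 93, 166, 167, 167, 168, 167, 167]
160 [216, 216, 216, 216, 216, 216, 216, 212, 192, 178, 98, 107, 119, 133, 136, 111, 111, 133, 163, 134, 133, 171, 214, 216]
165 [216, 216, 216, 216, 216, 216, 181, 198, 118, 83, 141, 162, 214, 216, 216, 216, 216, 216, 216, 216, 216, 215, 216, 209]
170 [216, 216, 216, 216, 216, 162, 103, 83, 100, 161, 163, 214, 215, 216, 216, 216, 216, 216, 211, 215, 216, 206, 205, 206]
```

```bash
python3 -c "
from lib import *
A=np.array([plane('top',p,.108) for p in((170,198.4),(178,199.5),(186,200.5),(194,201.5),(202,202.5),(210,203.6),(216,204.5))])
B=np.array([plane('side',p,.108) for p in((296,135),(294.5,140),(293.1,145),(291.4,150),(289.9,155),(288.4,160),(286.6,165))])
for Q in(A,B,np.r_[A,B]):
    k=np.polyfit(Q[:,1],Q[:,0],1);print(k.round(4),'x at y=.296',np.polyval(k,.296).round(4),np.polyval(k,[.2,.39]).round(4))
# rail ends in top view along line
t=cv2.cvtColor(cv2.imread('pics/top0.png'),cv2.COLOR_BGR2GRAY)
print(t[194:200,150:166].tolist())
for y in(.19,.2,.21,.38,.39,.4):print(y,proj('top',(.53+.16*(y-.296),y,.108)).round(1),proj('side',(.53+.16*(y-.296),y,.108)).round(1))
"
```

```text
[0.1588 0.4888] x at y=.296 0.5358 [0.5206 0.5507]
[0.1705 0.4845] x at y=.296 0.535 [0.5186 0.551 ]
[0.1639 0.4869] x at y=.296 0.5355 [0.5197 0.5509]
[[78, 71, 72, 75, 78, 78, 117, 181, 192, 227, 229, 228, 227, 229, 227, 230], [77, 78, 75, 80, 77, 78, 115, 179, 188, 228, 229, 229, 228, 228, 230, 229], [77, 74, 77, 75, 92, 126, 137, 139, 150, 207, 201, 209, 228, 228, 227, 219], [80, 77, 80, 82, 129, 199, 203, 210, 212, 220, 212, 208, 212, 206, 188, 173], [77, 81, 80, 77, 94, 118, 121, 139, 141, 157, 176, 196, 210, 210, 211, 214], [83, 82, 79, 80, 81, 85, 112, 159, 112, 136, 129, 116, 117, 122, 128, 142]]
0.19 [224.1 207.5] [283.5 170.9]
0.2 [220.6 207.1] [284.2 168.7]
0.21 [217.  206.6] [284.8 166.6]
0.38 [156.9 198.7] [294.7 133.3]
0.39 [153.3 198.2] [295.3 131.6]
0.4 [149.8 197.8] [295.8 129.8]
```

Both views agree on the rail: middle about (0.535, 0.2945), yaw -0.163. So the hanging target is TCP (0.514, 0.298) with tool yaw 1.408. I'll turn and move above it.

```bash
python3 inch.py '[[0,0,0,0,0,0.12,0],[0,0,0,0,0,0.12,0],[0,0,0,0,0,0.12,0],[0,0,0,0,0,0.12,0],[0,0,0,0,0,0.12,0],[0,0,0,0,0,0.12,0],[0,0,0,0,0,0.12,0],[0,0,0,0,0,0.12,0]]'; python3 inch.py '[[0,0,0,0,0,0.12,0],[0,0,0,0,0,0.12,0],[0,0,0,0,0,0.12,0],[0,0,0,0,0,0.12,0],[0,0,0,0,0,0.12,0],[0,0,0,0,0,0.12,0],[0,0,0,0,0,0.12,0],[0,0,0,0,0,0.12,0]]';python3 inch.py '[[0,0,0,0,0,0.12,0],[0,0,0,0,0,0.017,0],[0,0,0,0,0,0,0],[0,0,0,0,0,0,0]]'
python3 -c "
from lib import *
o=r.get_obs();print(o['joint_pos'],go((.514,.298,.23),1.408))"
```

```text
clock: 22.53
tcp_pos: [0.4802, 0.0163, 0.2932]
tcp_rot: [-3.141, -0.001, 2.487]
force: [-1.2, 0.6, -1.4]
width: 0.256
grip_force: 40.0
clock: 23.2
tcp_pos: [0.4802, 0.0164, 0.2931]
tcp_rot: [-3.14, 0.0, 1.527]
force: [0.7, 0.7, -2.5]
width: 0.257
grip_force: 40.0
clock: 23.53
tcp_pos: [0.4802, 0.0172, 0.2934]
tcp_rot: [-3.141, 0.0, 1.4]
force: [-0.5, 0.4, -1.6]
width: 0.257
grip_force: 40.0
[ 0.78026061  0.20888071 -0.97858052  1.8825681   0.18967921  1.14866286
 -0.43785201] (array([ 0.2825, -0.0145,  0.0633]), np.float64(-0.008))
```

```bash
python3 inch.py '[[0.0353,-0.0018,0,0,0,-0.001,0],[0.0353,-0.0018,0,0,0,-0.001,0],[0.0353,-0.0018,0,0,0,-0.001,0],[0.0353,-0.0018,0,0,0,-0.001,0],[0.0353,-0.0018,0,0,0,-0.001,0],[0.0353,-0.0018,0,0,0,-0.001,0],[0.0353,-0.0018,0,0,0,-0.001,0],[0.0353,-0.0018,0,0,0,-0.001,0]]';python3 inch.py '[[0,0,0.03,0,0,0,0],[0,0,0.03,0,0,0,0],[0,0,0,0,0,0,0],[0,0,0,0,0,0,0]]'
python3 -c "
from lib import *
o=r.get_obs();print(o['force'],go((.514,.298,.1455),1.408))
im=r.snapshot('side');np.save('side',im);im2=r.snapshot('top')
o=np.zeros((600,800,3),np.uint8);o[:,:480]=cv2.resize(im[100:200,235:315],None,fx=6,fy=6,interpolation=2);o[:320,480:]=cv2.resize(im2[180:260,150:230],None,fx=4,fy=4,interpolation=2)
cv2.imwrite('pics/h.png',o[:,:,::-1])"
```

```text
clock: 24.2
tcp_pos: [0.5144, 0.2995, 0.2931]
tcp_rot: [-3.141, 0.0, 1.407]
force: [0.8, 0.3, -1.9]
width: 0.258
grip_force: 40.0
clock: 24.53
tcp_pos: [0.5132, 0.2971, 0.232]
tcp_rot: [-3.138, 0.003, 1.406]
force: [1.1, -0.4, -1.9]
width: 0.261
grip_force: 40.0
[ 1.08987184 -0.37588106 -1.90365551] (array([0.0013, 0.0009, 0.0865]), np.float64(-0.002))
```

View pics/h.png

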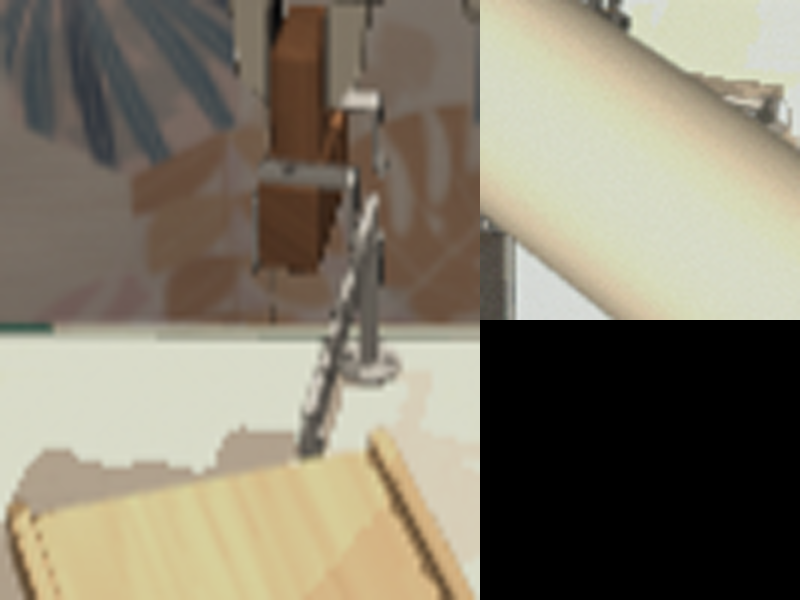

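The hooks hang above the rail, with the near hook's leg at crop (355,170) and the rail's top edge below it. I'll check its predicted pixel before lowering.

```bash
python3 -c "
from lib import *
o=np.array([.5132,.2971,.1445]);q=lambda *s:(lambda p:((p[0]-235+.4)*6,(p[1]-100+.4)*6))(proj('side',o+rz(-.163)@np.array(s)))
for s in((.031,-.041,.052),(.031,-.041,.012),(-.015,-.042,.05),(-.015,-.042,0),(.031,.027,.053),(0,0,.11)):print(s,np.round(q(*s)))"
python3 inch.py '[[0.001,0.001,0.015,0,0,0,0],[0,0,0.01,0,0,0,0],[0,0,0,0,0,0,0],[0,0,0,0,0,0,0]]'
```

```text
(0.031, -0.041, 0.052) [348. 195.]
(0.031, -0.041, 0.012) [347. 267.]
(-0.015, -0.042, 0.05) [250. 190.]
(-0.015, -0.042, 0) [252. 279.]
(0.031, 0.027, 0.053) [372. 116.]
(0, 0, 0.11) [298.  32.]
clock: 24.97
tcp_pos: [0.5149, 0.2985, 0.2079]
tcp_rot: [-3.141, 0.001, 1.405]
force: [0.3, 0.5, -2.4]
width: 0.258
grip_force: 40.0
```

In the picture the scraper sits about 2-3 mm further from the robot than predicted. I'll shift back 2 mm and lower while watching the force: a block hit would show near TCP z 0.195, a foot hit near 0.183.

```bash
python3 inch.py '[[0,-0.002,0.005,0,0,0,0],[0,0,0.005,0,0,0,0],[0,0,0.004,0,0,0,0],[0,0,0,0,0,0,0]]'; python3 inch.py '[[0,0,0.004,0,0,0,0],[0,0,0.003,0,0,0,0],[0,0,0,0,0,0,0]]'; python3 inch.py '[[0,0,0.004,0,0,0,0],[0,0,0.004,0,0,0,0],[0,0,0,0,0,0,0]]'
```

```text
clock: 25.3
tcp_pos: [0.5127, 0.2992, 0.1936]
tcp_rot: [-3.141, 0.001, 1.405]
force: [0.4, -0.6, -2.6]
width: 0.261
grip_force: 40.0
clock: 25.55
tcp_pos: [0.513, 0.2993, 0.1869]
tcp_rot: [-3.141, 0.001, 1.405]
force: [-0.1, -0.3, -2.7]
width: 0.258
grip_force: 40.0
clock: 25.8
tcp_pos: [0.5128, 0.2992, 0.1787]
tcp_rot: [-3.141, 0.001, 1.405]
force: [-0.1, 0.2, -2.3]
width: 0.26
grip_force: 40.0
```

The bar has entered the slots without contact. Continuing down.

```bash
python3 inch.py '[[0,0,0.008,0,0,0,0],[0,0,0.008,0,0,0,0],[0,0,0.008,0,0,0,0],[0,0,0.004,0,0,0,0],[0,0,0,0,0,0,0],[0,0,0,0,0,0,0]]'; python3 inch.py '[[0,0,0.002,0,0,0,0],[0,0,0.001,0,0,0,0],[0,0,0,0,0,0,0]]'; python3 inch.py '[[0,0,0.001,0,0,0,0],[0,0,0.001,0,0,0,0],[0,0,0,0,0,0,0]]'
```

```text
clock: 26.3
tcp_pos: [0.5129, 0.2995, 0.1511]
tcp_rot: [-3.141, 0.0, 1.405]
force: [0.4, 1.0, -2.0]
width: 0.256
grip_force: 40.0
clock: 26.55
tcp_pos: [0.5133, 0.2996, 0.1487]
tcp_rot: [3.141, -0.0, 1.405]
force: [-0.0, 0.1, -2.6]
width: 0.258
grip_force: 40.0
clock: 26.8
tcp_pos: [0.5132, 0.2995, 0.1466]
tcp_rot: [3.142, 0.0, 1.405]
force: [0.9, -0.2, -2.1]
width: 0.26
grip_force: 40.0
```

```bash
python3 inch.py '[[0,0,0.001,0,0,0,0],[0,0,0.001,0,0,0,0],[0,0,0,0,0,0,0]]'; python3 inch.py '[[0,0,0.001,0,0,0,0],[0,0,0,0,0,0,0]]'; python3 inch.py '[[0,0,0,0,0,0,1],[0,0,0,0,0,0,1],[0,0,0,0,0,0,1],[0,0,0,0,0,0,1],[0,0,0,0,0,0,1],[0,0,0,0,0,0,1],[0,0,0,0,0,0,1],[0,0,0,0,0,0,1]]';  python3 inch.py '[[0,0,0,0,0,0,1],[0,0,0,0,0,0,1],[0,0,0,0,0,0,1],[0,0,0,0,0,0,1],[0,0,0,0,0,0,1]]'; python3 inch.py '[[0,0,-0.01,0,0,0,1],[0,0,-0.01,0,0,0,1],[0,0,-0.02,0,0,0,1],[0,0,-0.03,0,0,0,1],[0,0,-0.04,0,0,0,1],[0,0,-0.04,0,0,0,1]]'
```

```text
clock: 27.05
tcp_pos: [0.5134, 0.2998, 0.1456]
tcp_rot: [3.141, 0.0, 1.405]
force: [-1.7, -1.3, 4.2]
width: 0.256
grip_force: 40.0
clock: 27.22
tcp_pos: [0.5134, 0.2999, 0.1456]
tcp_rot: [3.14, 0.001, 1.405]
force: [-4.4, -3.4, 11.6]
width: 0.257
grip_force: 40.0
clock: 27.88
tcp_pos: [0.5133, 0.2996, 0.1436]
tcp_rot: [3.142, -0.0, 1.405]
force: [-0.3, -0.4, -0.2]
width: 0.79
grip_force: 0.0
clock: 28.3
tcp_pos: [0.5133, 0.2996, 0.1437]
tcp_rot: [3.141, -0.0, 1.405]
force: [0.0, -0.3, 0.7]
width: 0.998
grip_force: 0.0
clock: 28.8
tcp_pos: [0.5125, 0.2996, 0.2958]
tcp_rot: [-3.141, 0.0, 1.406]
force: [1.2, 0.9, 1.1]
width: 1.0
grip_force: 0.0
```

The scraper seated at TCP z 0.1456, as predicted, and is released. Next is the lid: close the fingers, move over the board and turn to tool yaw 0.313.

```bash
python3 inch.py '[[0,0,-0.03,0,0,0,0],[-0.02,0,-0.03,0,0,0,0],[-0.04,0,0,0,0,0,0],[-0.04,0,0,0,0,0,0],[-0.04,0,0,0,0,0,0],[-0.04,0,0,0,0,0,0],[-0.04,0,0,0,0,0,0],[-0.04,0,0,0,0,0.0,0]]' 20; python3 inch.py '[[0,0,0,0,0,0.12,0],[0,0,0,0,0,0.12,0],[0,0,0,0,0,0.12,0],[0,0,0,0,0,0.12,0],[0,0,0,0,0,0.12,0],[0,0,0,0,0,0.12,0],[0,0,0,0,0,0.12,0],[0,0,0,0,0,0.12,0]]';python3 inch.py '[[0,0,0,0,0,0.12,0],[0,0,0,0,0,0.01,0],[0,0,0,0,0,0,0],[0,0,0,0,0,0,0]]'
python3 -c "
from lib import *
o=r.get_obs();print(o['joint_pos'],o['width'],go(st(.15,-.062,.36),.313),ist(o['tcp_pos']))
im=r.snapshot('side');h=cv2.cvtColor(im,cv2.COLOR_RGB2HSV)
m=cv2.inRange(h,(3,110,60),(14,255,255));m[:, 400:]=0
n,l,s,ce=cv2.connectedComponentsWithStats(m);print([(s[i].tolist(),ce[i].round(1).tolist()) for i in range(1,n) if 60<s[i][4]<1500])
m=cv2.inRange(h,(18,120,120),(30,255,255));m[:, 350:]=0
n,l,s,ce=cv2.connectedComponentsWithStats(m);print([(s[i].tolist()) for i in range(1,n) if 15<s[i][4]<1500])
"
```

```text
clock: 29.47
tcp_pos: [0.4696, 0.042, 0.3547]
tcp_rot: [3.14, 0.001, 1.406]
force: [0.1, -0.7, -0.3]
width: 0.471
grip_force: 0.0
clock: 30.13
tcp_pos: [0.4703, 0.0438, 0.3548]
tcp_rot: [3.14, -0.001, 0.44]
force: [-0.6, -0.3, -0.9]
width: 0.007
grip_force: 0.0
clock: 30.47
tcp_pos: [0.4703, 0.0435, 0.3542]
tcp_rot: [3.141, -0.001, 0.319]
force: [1.0, 0.1, -0.5]
width: 0.004
grip_force: 0.0
[ 0.70003273  0.10247721 -0.90201368  1.81392767  0.08477443  1.26429207
 -1.47697312] 0.003623063367496453 (array([ 0.182 ,  0.2384, -0.0056]), np.float64(0.006)) [-0.03336273  0.17533403  0.35417   ]
[([275, 127, 18, 26, 284], [282.3, 140.6]), ([279, 156, 10, 13, 83], [283.1, 161.2])]
[[314, 283, 22, 13, 124]]
```

```bash
python3 inch.py '[[0,0.0397,-0.001,0,0,0,0],[0,0.0397,-0.001,0,0,0,0],[0,0.0397,-0.001,0,0,0,0],[0,0.0397,-0.001,0,0,0,0],[0,0.0397,-0.001,0,0,0,0],[0,0.0397,-0.001,0,0,0,0],[0,0,0,0,0,0.006,0]]'; python3 inch.py '[[0.0364,0,0,0,0,0,0],[0.0364,0,0,0,0,0,0],[0.0364,0,0,0,0,0,0],[0.0364,0,0,0,0,0,0],[0.0364,0,0,0,0,0,0],[0,0,0,0,0,0,0],[0,0,0,0,0,0,0]]'
python3 -c "
from lib import *
o=r.get_obs();print(o['joint_pos'],ist(o['tcp_pos']),go(st(.14,-.062,.255),.313))
im=r.snapshot('side');np.save('side',im);h=cv2.cvtColor(im,cv2.COLOR_RGB2HSV)
m=cv2.inRange(h,(18,120,60),(30,255,255));m[:, 350:]=0
n,l,s,ce=cv2.connectedComponentsWithStats(m);print([(s[i].tolist()) for i in range(1,n) if 15<s[i][4]<3500])
"
```

```text
clock: 31.1
tcp_pos: [0.5443, -0.194, 0.3583]
tcp_rot: [3.139, 0.001, 0.299]
force: [-0.6, -2.0, -0.2]
width: 0.011
grip_force: 0.0
clock: 31.68
tcp_pos: [0.7184, -0.1255, 0.3572]
tcp_rot: [-3.138, 0.002, 0.313]
force: [0.1, -0.5, -0.2]
width: 0.004
grip_force: 0.0
[ 0.52804183  0.6359578  -0.70203679  1.14723333  0.391696    1.49031076
 -1.36100725] [ 0.15065303 -0.06189417  0.35715115] (array([-0.0105,  0.0005,  0.1022]), np.float64(0.0))
[[327, 142, 14, 8, 64], [314, 283, 22, 13, 142], [275, 297, 4, 8, 17]]
```

The board is empty; the only yellow left is in the caddy, plus the jar's cap. I'll go down behind the lid and push it over along its arc.

```bash
python3 inch.py '[[0,0,0.035,0,0,0,0],[0,0,0.035,0,0,0,0],[0,0,0.03,0,0,0,0],[-0.02,0,0,0,0,0,0],[-0.015,0,0,0,0,0,0],[-0.006,0,0,0,0,0,0],[0,0,0,0,0,0,0]]'
python3 inch.py '[[-0.0135,0,0,0,0,0,0],[-0.0135,0,0,0,0,0,0],[-0.0131,0,0.0028,0,0,0,0],[-0.0131,0,0.0028,0,0,0,0],[-0.0124,0,0.0054,0,0,0,0],[-0.0124,0,0.0054,0,0,0,0],[0,0,0,0,0,0,0]]'
```

```text
clock: 32.32
tcp_pos: [0.6769, -0.143, 0.2611]
tcp_rot: [3.139, 0.0, 0.306]
force: [1.2, 0.4, 0.5]
width: 0.009
grip_force: 0.0
clock: 32.9
tcp_pos: [0.6024, -0.1659, 0.2437]
tcp_rot: [3.14, 0.001, 0.307]
force: [-0.6, -0.1, -0.4]
width: 0.007
grip_force: 0.0
```

```bash
python3 inch.py '[[-0.0095,0,0.0095,0,0,0,0],[-0.011,0,0.0078,0,0,0,0],[-0.0093,0,0.0097,0,0,0,0],[-0.0093,0,0.0097,0,0,0,0],[-0.0072,0,0.0115,0,0,0,0],[-0.0072,0,0.0115,0,0,0,0],[-0.0048,0,0.0126,0,0,0,0],[0,0,0,0,0,0,0]]'
python3 -c "
from lib import *
o=r.get_obs();print(o['force'],ist(o['tcp_pos']))
im=r.snapshot('side');np.save('side',im);cv2.imwrite('pics/i.png',cv2.resize(im[150:350,190:390,::-1],None,fx=3,fy=3,interpolation=2))"
```

```text
clock: 33.57
tcp_pos: [0.5473, -0.1824, 0.1697]
tcp_rot: [-3.141, 0.002, 0.308]
force: [0.1, 0.3, -0.0]
width: 0.004
grip_force: 0.0
[ 0.08144431  0.25930981 -0.00846784] [-0.02967474 -0.06334579  0.16972008]
```

```bash
python3 inch.py '[[-0.0048,0,0.0126,0,0,0,0],[-0.002,0,0.012,0,0,0,0],[-0.002,0,0.009,0,0,0,0],[0,0,0.004,0,0,0,0],[0,0,0,0,0,0,0]]'; python3 inch.py '[[0,0,0.002,0,0,0,0],[0,0,0.001,0,0,0,0],[0,0,0,0,0,0,0]]';  python3 inch.py '[[0,0,0.001,0,0,0,0],[0,0,0,0,0,0,0]]'
```

```text
clock: 34.03
tcp_pos: [0.5396, -0.1843, 0.1323]
tcp_rot: [-3.14, 0.001, 0.309]
force: [-0.3, -0.0, -0.5]
width: 0.007
grip_force: 0.0
clock: 34.28
tcp_pos: [0.5405, -0.1845, 0.1305]
tcp_rot: [3.141, -0.0, 0.309]
force: [0.7, 0.3, -0.6]
width: 0.002
grip_force: 0.0
clock: 34.45
tcp_pos: [0.5404, -0.1846, 0.1295]
tcp_rot: [3.141, -0.0, 0.309]
force: [-0.2, 0.5, 0.4]
width: 0.008
grip_force: 0.0
```

```bash
python3 inch.py '[[0,0,0.001,0,0,0,0],[0,0,0,0,0,0,0]]'; python3 inch.py '[[0,0,0.001,0,0,0,0],[0,0,0,0,0,0,0]]';  python3 inch.py '[[0,0,0.001,0,0,0,0],[0,0,0,0,0,0,0]]'
python3 -c "
from lib import *
im=r.snapshot('side');np.save('side',im);cv2.imwrite('pics/i.png',cv2.resize(im[180:330,200:350,::-1],None,fx=4,fy=4,interpolation=2))
h=cv2.cvtColor(im,cv2.COLOR_RGB2HSV);m=cv2.inRange(h,(18,120,60),(30,255,255));m[:, 350:]=0
n,l,s,ce=cv2.connectedComponentsWithStats(m);print([(s[i].tolist()) for i in range(1,n) if 15<s[i][4]<3500])
print(im[285:312:3,300].tolist())"
```

```text
clock: 34.62
tcp_pos: [0.5404, -0.1847, 0.1293]
tcp_rot: [3.141, -0.0, 0.309]
force: [-1.8, 1.7, 6.3]
width: 0.004
grip_force: 3.3
clock: 34.78
tcp_pos: [0.5405, -0.1846, 0.1292]
tcp_rot: [3.14, 0.0, 0.309]
force: [-4.0, 1.4, 13.7]
width: 0.004
grip_force: 6.9
clock: 34.95
tcp_pos: [0.5405, -0.1846, 0.1291]
tcp_rot: [3.14, 0.0, 0.309]
force: [-7.3, 1.8, 21.5]
width: 0.003
grip_force: 10.4
[[329, 143, 12, 7, 56]]
[[27, 25, 26], [127, 117, 101], [127, 117, 101], [156, 150, 131], [156, 149, 131], [135, 129, 113], [136, 129, 113], [135, 129, 112], [135, 129, 112]]
```

Contact at TCP z 0.1293 matches the shut lid. I'll lift, come round in front of the bail, offset 40 mm in -y, and lower there.

```bash
python3 inch.py '[[0,0,-0.03,0,0,0,0],[0,0,-0.04,0,0,0,0],[0,0,-0.04,0,0,0,0],[0,0,-0.02,0,0,0,0],[-0.03,0.01,0,0,0,0,0],[-0.04,0.015,0,0,0,0,0],[-0.04,0.012,0,0,0,0,0],[-0.04,0,0,0,0,0,0]]'
python3 -c "
from lib import *
o=r.get_obs();print(o['joint_pos'],ist(o['tcp_pos']),go(st(-.2,-.102,.146),.313))
im=r.snapshot('side');np.save('side',im);cv2.imwrite('pics/i.png',cv2.resize(im[200:350,200:350,::-1],None,fx=4,fy=4,interpolation=2))
H=np.array([-.112,-.062,.0964]);f=lambda p:((proj('side',st(*p))-[200,200]+.4)*4).round()
for a in(0,.4):
  e=1.832-a
  for k,d in(('bar',0),('bend',.489)):
    for y in(-.05,.05):print(a,k,y,f(H+[.053*np.cos(e+d),y,.053*np.sin(e+d)]))
for p in((-.0805,-.092,.127),(-.0805,-.032,.127),(-.09,-.122,.118),(-.09,-.002,.118),(-.1595,-.062,.136)):print(p,f(p))"
```

```text
clock: 35.67
tcp_pos: [0.4082, -0.2674, 0.2565]
tcp_rot: [3.14, -0.001, 0.307]
force: [-0.4, -1.4, 0.7]
width: 0.0
grip_force: 0.0
[ 1.18927863  0.22460688 -0.75321335  1.91906331  0.17593542  1.06242039
 -0.90101476] [-0.18817211 -0.10134748  0.25649201] (array([-0.0119,  0.0006,  0.1105]), np.float64(-0.006))
0 bar -0.05 [226. 392.]
0 bar 0.05 [181. 239.]
0 bend -0.05 [183. 417.]
0 bend 0.05 [142. 263.]
0.4 bar -0.05 [267. 380.]
0.4 bar 0.05 [220. 229.]
0.4 bend -0.05 [217. 396.]
0.4 bend 0.05 [173. 243.]
(-0.0805, -0.092, 0.127) [304. 362.]
(-0.0805, -0.032, 0.127) [274. 272.]
(-0.09, -0.122, 0.118) [302. 424.]
(-0.09, -0.002, 0.118) [244. 245.]
(-0.1595, -0.062, 0.136) [140. 341.]
```

View pics/i.png

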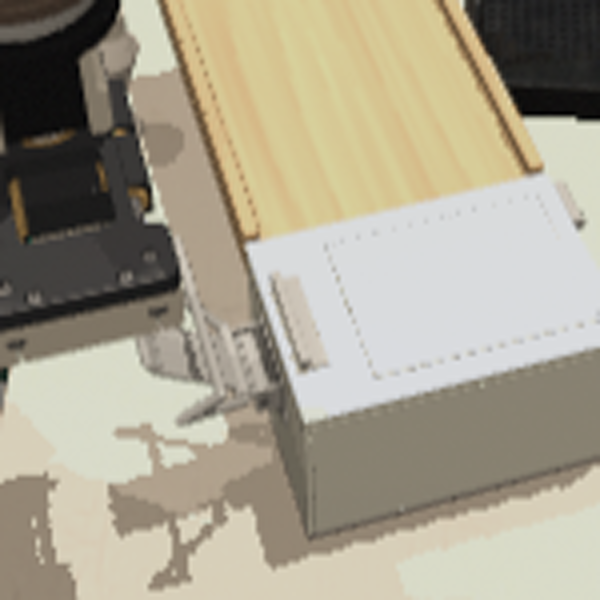

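That is the last picture I may view. The lid is shut with the keeper at about (300,320), and the bail's bar end (225,400) and bend (183,420) are exactly where predicted for bail angle 0. I'll lower and push the bail over.

```bash
python3 inch.py '[[-0.012,0,0.03,0,0,0,0],[0,0,0.035,0,0,0,0],[0,0,0.03,0,0,0,0],[0,0,0.0155,0,0,0,0],[0,0,0,0,0,0,0]]'; python3 inch.py '[[0.015,0,0,0,0,0,0],[0.015,0,0,0,0,0,0],[0.01,0,0,0,0,0,0],[0.01,0,0,0,0,0,0],[0.01,0,0,0,0,0,0],[0.01,0,0,0,0,0,0],[0.01,0,0,0,0,0,0],[0.01,0,0,0,0,0,0]]'; python3 inch.py '[[0.0075,0,0,0,0,0,0],[0,0,0,0,0,0,0],[0,0,0,0,0,0,0],[0,0,0,0,0,0,0]]'
python3 -c "
from lib import *
o=r.get_obs();print(ist(o['tcp_pos']),o['force'])
im=r.snapshot('side');np.save('sideB',im)"
```

```text
clock: 36.13
tcp_pos: [0.3956, -0.2668, 0.1427]
tcp_rot: [-3.136, 0.003, 0.309]
force: [-0.3, 1.2, 0.2]
width: 0.006
grip_force: 0.0
clock: 36.8
tcp_pos: [0.4846, -0.2402, 0.1461]
tcp_rot: [-3.141, -0.0, 0.309]
force: [-1.2, 2.3, 1.3]
width: 0.007
grip_force: 1.3
clock: 37.13
tcp_pos: [0.4905, -0.2388, 0.1456]
tcp_rot: [-3.141, 0.0, 0.309]
force: [0.2, 1.5, 1.0]
width: 0.005
grip_force: 1.1
[-0.10105079 -0.0994734   0.14564897] [0.22358014 1.53850172 1.03122011]
```

```bash
python3 inch.py '[[-0.01,0,0,0,0,0,0],[-0.02,0,0,0,0,0,0],[-0.03,0,0,0,0,0,0],[-0.03,0,0,0,0,0,0],[0,0,-0.03,0,0,0,0],[0,0,-0.04,0,0,0,0],[0,0,-0.03,0,0,0,0],[0,0,0,0,0,0,0]]'
python3 -c "
from lib import *
o=r.get_obs();print(ist(o['tcp_pos']),o['force'])
old=cv2.cvtColor(np.load('side.npy'),cv2.COLOR_RGB2GRAY).astype(int)
im=r.snapshot('side');np.save('sideC',im);g=cv2.cvtColor(im,cv2.COLOR_RGB2GRAY).astype(int)
# lid profile along station x, at several y, z of lid top
for y in(-.1,-.075,-.05,-.025):
  q=[tuple(proj('side',st(x,y,.121)).round().astype(int)) for x in np.arange(-.088,-.03,.003)]
  print(y,'old',[int(old[v,u]) for u,v in q]);print('   new',[int(g[v,u]) for u,v in q])"
```

```text
clock: 37.85
tcp_pos: [0.407, -0.269, 0.2516]
tcp_rot: [3.132, -0.004, 0.307]
force: [0.9, 0.1, 0.7]
width: 0.006
grip_force: 0.0
[-0.18978328 -0.10252835  0.25159702] [0.92014794 0.08208033 0.66402067]
-0.1 old [210, 219, 219, 219, 219, 219, 219, 219, 219, 219, 219, 219, 219, 219, 218, 219, 219, 219, 219, 219]
   new [186, 157, 180, 197, 217, 219, 219, 219, 219, 219, 219, 219, 219, 219, 217, 219, 219, 219, 219, 219]
-0.075 old [216, 219, 148, 196, 196, 197, 200, 216, 219, 219, 219, 219, 219, 219, 216, 219, 219, 219, 219, 219]
   new [194, 180, 191, 192, 195, 197, 200, 216, 219, 219, 219, 218, 219, 219, 216, 219, 219, 219, 219, 219]
-0.05 old [217, 219, 146, 196, 191, 197, 198, 207, 219, 219, 219, 219, 218, 219, 218, 218, 219, 219, 219, 219]
   new [194, 179, 192, 190, 189, 197, 198, 207, 219, 219, 219, 219, 219, 219, 217, 219, 219, 219, 219, 219]
-0.025 old [216, 219, 217, 214, 212, 219, 219, 219, 219, 219, 219, 219, 219, 219, 218, 219, 219, 219, 219, 219]
   new [177, 179, 193, 190, 199, 219, 219, 219, 219, 219, 219, 219, 219, 219, 218, 219, 219, 219, 219, 219]
```

```bash
cat > bar.py <<'E'
from lib import *
im=r.snapshot('side');g=cv2.cvtColor(im,cv2.COLOR_RGB2GRAY).astype(int)
ref=cv2.cvtColor(np.load('side.npy'),cv2.COLOR_RGB2GRAY).astype(int)
d=(abs(g-ref)>18).astype(np.uint8);d[:, :238]=0;d[:250]=0;d[315:]=0;d[:,300:]=0
for v in range(254,312,2):
    u=np.flatnonzero(d[v]);print(v,u.tolist() if len(u)<25 else (u[0],u[-1],len(u)))
H=np.array([-.112,-.062,.0964])
for e in(np.radians([27.6,36,45,57,65,80])):
    print(np.degrees(e).round(),[proj('side',st(*(H+[.053*np.cos(e+k),y,.053*np.sin(e+k)]))).round(1).tolist() for k in(0,.489) for y in(-.05,.05)])
E
python3 inch.py '[[0,0,0,0,0,0,0],[0,0,0,0,0,0,0],[0,0,0,0,0,0,0],[0,0,0,0,0,0,0],[0,0,0,0,0,0,0],[0,0,0,0,0,0,0],[0,0,0,0,0,0,0]]'; python3 bar.py
```

```text
clock: 38.48
tcp_pos: [0.405, -0.2658, 0.2454]
tcp_rot: [-3.141, 0.0, 0.309]
force: [0.2, 0.1, 0.3]
width: 0.004
grip_force: 0.0
254 []
256 [238, 239, 240, 241, 242]
258 [238, 239, 240, 241, 242, 258, 259, 260, 264]
260 [240, 241, 242, 243, 244, 259, 260, 261, 266]
262 [241, 242, 243, 244, 245, 253, 255, 264, 265, 266, 267]
264 [238, 242, 243, 244, 245, 253, 255, 262, 263, 264, 265, 266, 267]
266 [242, 243, 244, 246, 247, 253, 255, 264, 265, 266, 267, 268]
268 [239, 240, 243, 244, 245, 246, 247, 253, 255, 264, 265, 266, 269]
270 [240, 241, 242, 243, 244, 245, 247, 253, 255, 265, 266, 267, 268]
272 [238, 239, 240, 241, 243, 244, 245, 246, 247, 248, 253, 255, 266, 267, 268]
274 [238, 239, 240, 241, 242, 243, 244, 245, 246, 253, 255, 266, 267, 268, 269, 271]
276 [238, 239, 240, 241, 242, 244, 245, 246, 247, 249, 250, 253, 255, 267, 268, 270]
278 [238, 239, 240, 241, 244, 245, 247, 248, 253, 255, 256, 268, 269, 270]
280 [238, 239, 240, 244, 245, 248, 251, 252, 253, 254, 255, 256, 269, 270, 271, 273]
282 [238, 239, 240, 241, 242, 243, 245, 246, 247, 249, 255, 256, 269, 270, 272]
284 [238,
[... 1023 characters left out ...]
[238, 239, 240, 241, 242, 243, 247, 248, 249, 250, 251, 252, 253, 260]
306 [238, 244, 245, 248, 260, 261, 262, 263, 264, 265, 266, 267]
308 [238, 247, 248, 249, 257, 258, 259, 260, 261, 262, 263, 264, 266, 267]
310 [238, 239, 240, 241, 242, 243, 244, 245, 246, 249, 264, 265, 266]
28.0 [[285.6, 297.8], [272.6, 260.9], [277.4, 294.4], [264.8, 257.1]]
36.0 [[283.6, 296.4], [270.8, 259.4], [274.1, 294.1], [261.8, 256.6]]
45.0 [[281.0, 295.3], [268.3, 258.2], [270.3, 294.1], [258.2, 256.5]]
57.0 [[276.8, 294.3], [264.3, 257.0], [264.9, 294.8], [253.2, 257.0]]
65.0 [[273.7, 294.1], [261.4, 256.6], [261.3, 295.7], [249.9, 257.8]]
80.0 [[267.2, 294.4], [255.3, 256.7], [254.7, 298.1], [243.8, 260.0]]
```

```bash
python3 inch.py '[[0,0.04,0,0,0,0,0],[0,0.04,0,0,0,0,0],[0,0.04,0,0,0,0,0],[0,0.04,0,0,0,0,0],[0,0,0,0,0,0,0]]'; cat > prof.py <<'E'
from lib import *
for n in('top','side'):
    g=cv2.cvtColor(r.snapshot(n),cv2.COLOR_RGB2GRAY)
    for y in(-.107,-.1,-.062,-.024,-.017):
        xs=np.arange(-.19,-.035,.004);q=np.float32([proj(n,st(x,y,.125)) for x in xs])
        p=cv2.remap(g,q[:,:1].copy(),q[:,1:].copy(),cv2.INTER_LINEAR)[:,0]
        print(n,y,' '.join(f'{int(round(x*1000))}:{v}' for x,v in zip(xs,p)))
E
python3 prof.py
```

```text
clock: 38.95
tcp_pos: [0.453, -0.4273, 0.2441]
tcp_rot: [3.139, -0.0, 0.3]
force: [-0.4, -1.1, 0.5]
width: 0.009
grip_force: 0.0
top -0.107 -190:228 -186:229 -182:230 -178:230 -174:230 -170:229 -166:230 -162:229 -158:229 -154:229 -150:230 -146:229 -142:230 -138:230 -134:229 -130:230 -126:230 -122:230 -118:230 -114:227 -110:156 -106:185 -102:231 -98:229 -94:229 -90:207 -86:189 -82:214 -78:224 -74:232 -70:231 -66:231 -62:232 -58:231 -54:231 -50:231 -46:221 -42:224 -38:232
top -0.1 -190:230 -186:230 -182:229 -178:231 -174:230 -170:230 -166:229 -162:229 -158:229 -154:229 -150:230 -146:230 -142:229 -138:229 -134:229 -130:230 -126:230 -122:231 -118:231 -114:216 -110:150 -106:200 -102:232 -98:230 -94:229 -90:214 -86:206 -82:212 -78:229 -74:231 -70:231 -66:231 -62:232 -58:231 -54:232 -50:229 -46:228 -42:232 -38:231
top -0.062 -190:230 -186:230 -182:230 -178:215 -174:218 -170:221 -166:205 -162:221 -158:223 -154:223 -150:223 -146:224 -142:223 -138:223 -134:224 -130:224 -126:224 -122:223 -118:206 -114:216 -110:214 -106:184 -102:218 -98:175 -94:130 -90:195 -86:202 -82:213 -78:204 -74:225 -70:225
[... 1755 characters left out ...]
38:219
side -0.024 -190:118 -186:117 -182:116 -178:116 -174:115 -170:114 -166:113 -162:112 -158:111 -154:111 -150:111 -146:110 -142:109 -138:109 -134:108 -130:107 -126:105 -122:131 -118:165 -114:155 -110:148 -106:156 -102:162 -98:161 -94:120 -90:196 -86:151 -82:187 -78:194 -74:219 -70:218 -66:219 -62:219 -58:219 -54:218 -50:208 -46:217 -42:219 -38:219
side -0.017 -190:118 -186:116 -182:116 -178:116 -174:115 -170:114 -166:113 -162:112 -158:111 -154:109 -150:111 -146:110 -142:110 -138:109 -134:109 -130:107 -126:105 -122:103 -118:173 -114:154 -110:141 -106:140 -102:162 -98:162 -94:113 -90:152 -86:171 -82:190 -78:202 -74:219 -70:219 -66:219 -62:219 -58:219 -54:219 -50:219 -46:217 -42:219 -38:213
```

The bar's projection puts it at station x ≈ -0.086, which is e ≈ 58°. It stays where the finger left it and hasn't dropped behind the keeper. I'll push it further at a slightly lower tip height.

```bash
python3 -c "
from lib import *
print(go(st(-.14,-.098,.145),.313))"
python3 inch.py '[[0.015,-0.04,0,0,0,0,0],[0.02,-0.04,0,0,0,0,0],[0.012,-0.04,0,0,0,0,0],[0,-0.04,0,0,0,0,0],[0,0,0,0,0,0,0],[0,0,0,0,0,0,0]]';python3 -c "
from lib import *
print(go(st(-.14,-.098,.142),.313))"
```

```text
(array([ 0.051 , -0.1624,  0.0998]), np.float64(-0.007))
clock: 39.55
tcp_pos: [0.4487, -0.252, 0.2463]
tcp_rot: [3.141, 0.002, 0.315]
force: [-0.7, 0.0, 0.4]
width: 0.005
grip_force: 0.0
(array([ 0.005 , -0.0014,  0.1043]), np.float64(0.002))
```

```bash
python3 inch.py '[[0,-0.001,0.035,0,0,0,0],[0,0,0.035,0,0,0,0],[0,0,0.025,0,0,0,0],[0.005,0,0.009,0,0,0,0],[0,0,0,0,0,0,0]]';python3 inch.py '[[0.01,0,0,0,0,0,0],[0.01,0,0,0,0,0,0],[0.01,0,0,0,0,0,0],[0,0,0,0,0,0,0]]'; python3 inch.py '[[0.008,0,0,0,0,0,0],[0,0,0,0,0,0,0]]'; python3 inch.py '[[0.007,0,0,0,0,0,0],[0,0,0,0,0,0,0]]'; python3 inch.py '[[0.007,0,0,0,0,0,0],[0,0,0,0,0,0,0]]'; python3 prof.py | grep -E 'top -0.1 |top -0.017'; python3 -c "
from lib import *
print(ist(r.get_obs()['tcp_pos']))"
```

```text
clock: 39.97
tcp_pos: [0.4531, -0.2529, 0.14]
tcp_rot: [-3.138, 0.002, 0.309]
force: [-0.4, 0.4, -0.1]
width: 0.005
grip_force: 0.0
clock: 40.3
tcp_pos: [0.4849, -0.245, 0.144]
tcp_rot: [3.139, -0.002, 0.309]
force: [1.5, 0.2, 0.4]
width: 0.007
grip_force: 0.0
clock: 40.47
tcp_pos: [0.4904, -0.243, 0.1435]
tcp_rot: [3.139, 0.002, 0.308]
force: [-6.8, -2.5, 10.1]
width: 0.004
grip_force: 5.0
clock: 40.63
tcp_pos: [0.495, -0.242, 0.1442]
tcp_rot: [3.139, 0.006, 0.307]
force: [-14.0, -2.2, 21.9]
width: 0.007
grip_force: 10.6
clock: 40.8
tcp_pos: [0.4981, -0.2411, 0.1442]
tcp_rot: [3.14, 0.014, 0.305]
force: [-24.8, -4.0, 30.0]
width: 0.005
grip_force: 15.6
top -0.1 -190:150 -186:150 -182:149 -178:149 -174:150 -170:149 -166:150 -162:150 -158:150 -154:150 -150:151 -146:153 -142:150 -138:150 -134:146 -130:96 -126:104 -122:120 -118:126 -114:110 -110:105 -106:109 -102:103 -98:104 -94:108 -90:113 -86:104 -82:110 -78:102 -74:103 -70:106 -66:112 -62:101 -58:108 -54:101 -50:193 -46:228 -42:232 -38:232
top -0.017 -190:231 -186:231 -182:230 -178:232 -174:228 -170:191 -166:184 -162:186 -158:184 -154:183 -150:184 -146:186 -142:184 -138:186 -134:185 -130:184 -126:186 -122:183 -118:185 -114:182 -110:185 -106:183 -102:186 -98:182 -94:154 -90:139 -86:159 -82:198 -78:197 -74:199 -70:209 -66:203 -62:217 -58:231 -54:233 -50:226 -46:216 -42:222 -38:226
[-0.0947014  -0.10407527  0.14424486]
```

A large reaction force built up. The earlier top profile puts the lever tip at x ≈ -0.178, so the lever was turned down to about 0.7 rad and the bar is jamming on the keeper. I'll back off and measure.

```bash
python3 inch.py '[[-0.01,0,0,0,0,0,0],[-0.01,0,0,0,0,0,0],[-0.015,0,0,0,0,0,0],[-0.02,0,0,0,0,0,0],[0,0,-0.03,0,0,0,0],[0,0,-0.04,0,0,0,0],[0,0,-0.04,0,0,0,0],[0,0,0,0,0,0,0]]'; python3 inch.py '[[0,0.04,0,0,0,0,0],[0,0.04,0,0,0,0,0],[0,0.04,0,0,0,0,0],[0,0.04,0,0,0,0,0],[0,0,0,0,0,0,0]]'; python3 prof.py; python3 -c "
from lib import *
def tipz(L):
    e=np.radians(140)+L;return st(-.102+.075*np.cos(e),-.062,.088+.075*np.sin(e))
for L in(0,.2,.4,.6,.8,1):print(L,proj('side',tipz(L)).round(1),proj('top',tipz(L)).round(1))
a=cv2.cvtColor(cv2.imread('pics/side0.png'),cv2.COLOR_BGR2GRAY);b=cv2.cvtColor(r.snapshot('side'),cv2.COLOR_RGB2GRAY)
for v in range(276,296,2):print(v,'old',a[v,226:256].tolist());print('   new',b[v,226:256].tolist())"
```

```text
clock: 41.57
tcp_pos: [0.4568, -0.2554, 0.2602]
tcp_rot: [3.131, -0.01, 0.31]
force: [1.1, -0.1, 0.0]
width: 0.002
grip_force: 0.0
clock: 41.98
tcp_pos: [0.5, -0.416, 0.251]
tcp_rot: [3.137, -0.001, 0.3]
force: [-1.1, -1.9, 0.1]
width: 0.008
grip_force: 0.0
top -0.107 -190:231 -186:229 -182:228 -178:231 -174:230 -170:230 -166:229 -162:230 -158:229 -154:229 -150:229 -146:230 -142:230 -138:229 -134:230 -130:230 -126:229 -122:230 -118:230 -114:229 -110:230 -106:229 -102:231 -98:232 -94:204 -90:172 -86:180 -82:226 -78:228 -74:225 -70:190 -66:195 -62:213 -58:232 -54:232 -50:232 -46:221 -42:225 -38:232
top -0.1 -190:230 -186:229 -182:229 -178:231 -174:229 -170:231 -166:230 -162:230 -158:230 -154:230 -150:230 -146:229 -142:230 -138:230 -134:230 -130:230 -126:229 -122:231 -118:230 -114:225 -110:230 -106:228 -102:228 -98:186 -94:173 -90:196 -86:231 -82:233 -78:231 -74:232 -70:229 -66:208 -62:218 -58:230 -54:231 -50:230 -46:229 -42:231 -38:231
top -0.062 -190:230 -186:230 -182:228 -178:226 -174:227 -170:230 -166:229 -162:222 -158:207 -154:171 -150:169 -146:192 -142:194 -138:193 -134:192 -130:1
[... 5095 characters left out ...]
6, 216, 216, 108, 27, 15, 16, 16, 26, 39, 43, 45, 45, 50, 55, 57, 59, 59, 57, 54, 53, 52, 50, 51, 61, 62, 62, 62]
292 old [216, 216, 216, 216, 215, 215, 216, 216, 215, 216, 178, 136, 120, 123, 151, 172, 174, 177, 178, 179, 179, 128, 115, 114, 174, 177, 165, 193, 188, 158]
   new [216, 216, 216, 215, 216, 196, 71, 15, 16, 17, 17, 15, 15, 24, 37, 40, 45, 47, 49, 49, 50, 52, 53, 54, 57, 57, 59, 60, 60, 61]
294 old [216, 216, 216, 216, 216, 216, 216, 216, 216, 216, 216, 215, 200, 199, 173, 173, 166, 148, 152, 146, 142, 150, 117, 114, 115, 168, 144, 179, 196, 174]
   new [216, 215, 216, 215, 216, 216, 156, 61, 16, 13, 16, 16, 16, 16, 14, 14, 15, 20, 33, 44, 54, 53, 52, 48, 49, 49, 48, 48, 48, 48]
```

The top view now shows the bar at x ≈ -0.066, behind the keeper, with the wire sloping back. The lever tip is at -0.158, which is open (0 rad). I'll move clear of the side camera and confirm.

```bash
python3 inch.py '[[-0.03,-0.03,0,0,0,0,0],[-0.03,-0.03,0,0,0,0,0],[-0.03,-0.03,0,0,0,0,0],[-0.03,-0.03,0,0,0,0,0],[-0.03,-0.03,0,0,0,0,0],[0,-0.02,0,0,0,0,0],[0,0,0,0,0,0,0]]'; python3 prof.py | grep side; python3 -c "
from lib import *
print(go(st(-.17,-.062,.2),.313),r.get_obs()['tcp_pos'])"; python3 bar.py | tail -6 |head -1
```

```text
clock: 42.72
tcp_pos: [0.3056, -0.2877, 0.2516]
tcp_rot: [3.141, 0.004, 0.311]
force: [0.4, 0.1, 0.3]
width: 0.004
grip_force: 0.0
side -0.107 -190:216 -186:216 -182:216 -178:216 -174:216 -170:216 -166:216 -162:216 -158:215 -154:216 -150:216 -146:216 -142:216 -138:216 -134:216 -130:191 -126:164 -122:163 -118:154 -114:125 -110:100 -106:75 -102:91 -98:89 -94:90 -90:121 -86:189 -82:207 -78:176 -74:140 -70:156 -66:172 -62:197 -58:219 -54:219 -50:219 -46:210 -42:219 -38:216
side -0.1 -190:216 -186:216 -182:216 -178:216 -174:216 -170:215 -166:216 -162:216 -158:216 -154:216 -150:216 -146:216 -142:216 -138:215 -134:216 -130:215 -126:166 -122:164 -118:148 -114:150 -110:164 -106:176 -102:156 -98:128 -94:141 -90:156 -86:162 -82:147 -78:192 -74:203 -70:218 -66:180 -62:195 -58:219 -54:219 -50:219 -46:213 -42:219 -38:219
side -0.062 -190:216 -186:216 -182:216 -178:216 -174:216 -170:215 -166:216 -162:216 -158:170 -154:181 -150:152 -146:174 -142:176 -138:177 -134:177 -130:175 -126:174 -122:173 -118:169 -114:193 -110:146 -106:139 -102:137 -98:117 -94:108 -90:180 -86:208 -82:151 -78:194 -74:196 -70:19
[... 224 characters left out ...]
26:165 -122:163 -118:163 -114:162 -110:163 -106:162 -102:163 -98:156 -94:160 -90:161 -86:210 -82:217 -78:217 -74:218 -70:219 -66:185 -62:201 -58:219 -54:219 -50:208 -46:217 -42:219 -38:219
side -0.017 -190:173 -186:141 -182:133 -178:133 -174:135 -170:134 -166:139 -162:140 -158:141 -154:141 -150:139 -146:162 -142:204 -138:214 -134:216 -130:209 -126:163 -122:163 -118:163 -114:162 -110:163 -106:163 -102:162 -98:162 -94:137 -90:164 -86:153 -82:180 -78:182 -74:167 -70:132 -66:175 -62:205 -58:219 -54:219 -50:219 -46:217 -42:218 -38:214
(array([ 0.1202, -0.0318,  0.0524]), np.float64(-0.002)) [ 0.30870089 -0.29122251  0.25263355]
28.0 [[285.6, 297.8], [272.6, 260.9], [277.4, 294.4], [264.8, 257.1]]
```

Both views agree: the bar is at x ≈ -0.066, on the lid behind the keeper. Now the lever: I'll tilt the tool 0.45 rad so the gripper body clears the lid, and go above the lever.

```bash
python3 inch.py '[[0.03,-0.008,0,0,0,0,0],[0.03,-0.008,0,0,0,0,0],[0.03,-0.008,0,0,0,0,0],[0.03,-0.008,0,0,0.1,0,0],[0,0,0,0,0.12,0,0],[0,0,0,0,0.12,0,0],[0,0,0,0,0.11,0,0],[0,0,0,0,0,0,0]]'; python3 -c "
from lib import *
o=r.get_obs();print(o['joint_pos'].round(2) if hasattr(o['joint_pos'],'round') else o['joint_pos'],ist(o['tcp_pos']),go(st(-.147,-.062,.19)),go(st(-.147,-.062,.152)))"
```

```text
clock: 43.53
tcp_pos: [0.411, -0.2237, 0.2501]
tcp_rot: [-3.131, -0.398, 0.307]
force: [-0.9, -0.5, -0.3]
width: 0.004
grip_force: 0.0
[ 1.55  0.06 -0.87  2.16 -0.43  0.78 -0.29] [-0.17200472 -0.06068449  0.25010307] (array([-0.0003,  0.0018,  0.0651]), None) (array([-0.015 ,  0.0022,  0.1001]), None)
```

```bash
python3 inch.py '[[0,0.001,0.03,0,0,0,0],[-0.005,0.001,0.03,0,0,0,0],[-0.005,0,0.025,0,0,0,0],[-0.004,0,0.012,0,0,0,0],[0,0,0,0,0,0,0],[0,0,0,0,0,0,0]]'; cat > lev.py <<'E'
from lib import *
o=r.get_obs();p=ist(o['tcp_pos']);print('at',p.round(4),np.round(o['tcp_rot'],3),'F',np.round(o['force'],1),'j',np.round(o['joint_pos'],2))
R=Ro.from_euler("xyz",o["tcp_rot"]).as_matrix();q=p*0+[p[0],-.062,p[2]];q0=o['tcp_pos']
for n,x,z in((140,-.1472,.1463),(160,-.1593,.1269),(180,-.1642,.1045),(200,-.1611,.0817),(220,-.1553,.0636),(235,-.1461,.0542),(250,-.1348,.0477),(258,-.1282,.0454)):
    t=st(x,-.062,z);print(n,(R.T@(t-q0)).round(4));q0=t
E
python3 lev.py
```

```text
clock: 44.03
tcp_pos: [0.4375, -0.2154, 0.1562]
tcp_rot: [-3.13, -0.395, 0.311]
force: [0.4, -0.4, 0.7]
width: 0.001
grip_force: 0.0
at [-0.1443 -0.061   0.1562] [-3.13  -0.395  0.311] F [ 0.4 -0.4  0.7] j [ 1.38  0.3  -0.83  2.22 -0.21  0.49 -0.49]
140 [-0.0065  0.0011  0.008 ]
160 [-0.0186  0.0002  0.0132]
180 [-0.0132  0.0002  0.0188]
200 [-0.0059  0.0002  0.0222]
220 [-0.0016  0.0002  0.0189]
235 [0.0049 0.0001 0.0122]
250 [0.0079 0.0001 0.0104]
258 [0.0052 0.     0.0047]
```

```bash
python3 inch.py '[[-0.0065,0.001,0.008,0,0,0,0],[-0.0093,0,0.0066,0,0,0,0],[-0.0093,0,0.0066,0,0,0,0],[0,0,0,0,0,0,0]]'; python3 inch.py '[[-0.0066,0,0.0094,0,0,0,0],[-0.0066,0,0.0094,0,0,0,0],[0,0,0,0,0,0,0]]'; python3 lev.py | head -1;  python3 inch.py '[[-0.003,0,0.0111,0,0,0,0],[-0.003,0,0.0111,0,0,0,0],[0,0,0,0,0,0,0]]'; python3 lev.py
```

```text
clock: 44.37
tcp_pos: [0.4196, -0.2219, 0.1251]
tcp_rot: [-3.13, -0.393, 0.307]
force: [-0.1, 1.0, 0.1]
width: 0.006
grip_force: 0.0
clock: 44.62
tcp_pos: [0.4156, -0.2229, 0.1031]
tcp_rot: [-3.13, -0.393, 0.308]
force: [-0.8, -0.4, -0.7]
width: 0.001
grip_force: 0.0
at [-0.1674 -0.0614  0.1031] [-3.13  -0.393  0.308] F [-0.8 -0.4 -0.7] j [ 1.37  0.4  -0.78  2.28 -0.15  0.36 -0.46]
clock: 44.87
tcp_pos: [0.4203, -0.2224, 0.0814]
tcp_rot: [-3.133, -0.395, 0.309]
force: [-1.0, -1.9, 3.3]
width: 0.003
grip_force: 1.4
at [-0.1627 -0.0623  0.0814] [-3.133 -0.395  0.309] F [-1.  -1.9  3.3] j [ 1.31  0.45 -0.73  2.28 -0.12  0.3  -0.48]
140 [ 0.0393 -0.0008 -0.0539]
160 [-0.0186  0.0002  0.0132]
180 [-0.0131  0.0002  0.0188]
200 [-0.0059  0.0002  0.0222]
220 [-0.0016  0.0001  0.0189]
235 [0.0049 0.0001 0.0122]
250 [0.0079 0.0001 0.0103]
258 [0.0052 0.     0.0047]
```

```bash
python3 inch.py '[[-0.0008,0,0.0095,0,-0.04,0,0],[-0.0004,0,0.0095,0,-0.04,0,0],[0,0,0,0,0,0,0]]'; python3 lev.py | head -1;  python3 inch.py '[[0.003,0,0.006,0,0,0,0],[0.003,0,0.006,0,0,0,0],[0,0,0,0,0,0,0]]'; python3 lev.py
```

```text
clock: 45.12
tcp_pos: [0.4277, -0.2196, 0.0645]
tcp_rot: [-3.135, -0.315, 0.315]
force: [-0.7, -2.0, 2.4]
width: 0.005
grip_force: 1.4
at [-0.1549 -0.0619  0.0645] [-3.135 -0.315  0.315] F [-0.7 -2.   2.4] j [ 1.1   0.45 -0.57  2.25 -0.05  0.32 -0.61]
clock: 45.37
tcp_pos: [0.4347, -0.2167, 0.0539]
tcp_rot: [-3.132, -0.316, 0.311]
force: [0.8, 0.2, 0.1]
width: 0.006
grip_force: 0.0
at [-0.1474 -0.0613  0.0539] [-3.132 -0.316  0.311] F [0.8 0.2 0.1] j [ 1.06  0.47 -0.55  2.24 -0.04  0.29 -0.63]
140 [ 0.0288 -0.0001 -0.0878]
160 [-0.0175  0.0002  0.0147]
180 [-0.0116  0.0002  0.0198]
200 [-0.0041  0.0002  0.0226]
220 [-0.0001  0.0002  0.019 ]
235 [0.0058 0.0001 0.0118]
250 [0.0087 0.0001 0.0097]
258 [0.0056 0.     0.0042]
```

The force vanished, so the lever has probably snapped past centre. I'll follow it to the stop to make sure.

```bash
python3 inch.py '[[0.0087,0,0.0097,0,0,0,0],[0,0,0,0,0,0,0]]'; python3 inch.py '[[0.0056,0,0.0042,0,0,0,0],[0,0,0,0,0,0,0]]';python3 inch.py '[[0.004,0,0.001,0,0,0,0],[0,0,0,0,0,0,0]]'; python3 lev.py | head -1
```

```text
clock: 45.53
tcp_pos: [0.4457, -0.2132, 0.0473]
tcp_rot: [-3.132, -0.316, 0.31]
force: [0.2, 0.3, 0.7]
width: 0.004
grip_force: 0.0
clock: 45.7
tcp_pos: [0.4517, -0.2114, 0.0451]
tcp_rot: [-3.132, -0.315, 0.31]
force: [-0.4, -1.2, -0.3]
width: 0.007
grip_force: 0.2
clock: 45.87
tcp_pos: [0.4526, -0.211, 0.0447]
tcp_rot: [-3.131, -0.311, 0.308]
force: [-7.3, -2.8, 3.3]
width: 0.006
grip_force: 4.2
at [-0.1285 -0.0614  0.0447] [-3.131 -0.311  0.308] F [-7.3 -2.8  3.3] j [ 0.99  0.5  -0.51  2.22 -0.03  0.28 -0.68]
```

A solid stop at the expected shut position. I'll retreat and verify by numbers in both views: bar, lever, scraper and obstacles.

```bash
python3 inch.py '[[-0.01,0,-0.005,0,0,0,0],[-0.02,0,-0.01,0,0,0,0],[-0.01,0,-0.03,0,-0.1,0,0],[0,0,-0.04,0,-0.1,0,0],[0,0,-0.04,0,-0.1,0,0],[0,0,-0.04,0,0,0,0],[0,0,-0.04,0,0,0,0],[0,0,0,0,0,0,0]]'; python3 inch.py '[[-0.02,0,0,0,0,0,0],[-0.02,0,0,0,0,0,0],[-0.02,0,0,0,0,0,0],[0,0,0,0,0,0,0]]'
python3 prof.py | grep -E -- '-0.1 |-0.062|-0.024'
python3 -c "
from lib import *
im=r.snapshot('side');h=cv2.cvtColor(im,cv2.COLOR_RGB2HSV)
m=cv2.inRange(h,(3,110,60),(14,255,255));m[:, 400:]=0
n,l,s,ce=cv2.connectedComponentsWithStats(m);print([(s[i].tolist(),ce[i].round(1).tolist()) for i in range(1,n) if 60<s[i][4]<1500])
o=r.get_obs();print(o['tcp_pos'],o['clock'])
R=rz(-.163)
for f,hh,lab in((.27,.110,'lean+'),(-.27,.110,'lean-')):
    c=np.array([.5352,.2945,.108])
    for dx in(-.015,-.02):
        top=c+R@np.array([dx+.11*np.sin(f),0,-.054+.11*np.cos(f)]);print(lab,dx,proj('side',top).round(1))
"
```

```text
clock: 46.53
tcp_pos: [0.3976, -0.234, 0.2426]
tcp_rot: [3.139, -0.023, 0.315]
force: [0.6, 0.4, -0.3]
width: 0.005
grip_force: 0.0
clock: 46.87
tcp_pos: [0.3319, -0.2517, 0.2334]
tcp_rot: [-3.133, -0.013, 0.309]
force: [-0.9, 0.4, -0.3]
width: 0.005
grip_force: 0.0
top -0.1 -190:227 -186:227 -182:227 -178:227 -174:228 -170:226 -166:228 -162:229 -158:227 -154:228 -150:227 -146:227 -142:227 -138:228 -134:228 -130:228 -126:226 -122:228 -118:229 -114:221 -110:228 -106:214 -102:156 -98:192 -94:229 -90:217 -86:230 -82:229 -78:195 -74:215 -70:229 -66:231 -62:230 -58:231 -54:232 -50:230 -46:228 -42:231 -38:231
top -0.062 -190:228 -186:227 -182:228 -178:228 -174:228 -170:228 -166:227 -162:227 -158:228 -154:228 -150:228 -146:229 -142:228 -138:228 -134:228 -130:230 -126:226 -122:191 -118:189 -114:191 -110:140 -106:171 -102:217 -98:180 -94:142 -90:197 -86:225 -82:210 -78:208 -74:192 -70:225 -66:230 -62:231 -58:230 -54:232 -50:229 -46:229 -42:232 -38:232
top -0.024 -190:228 -186:228 -182:227 -178:228 -174:227 -170:228 -166:228 -162:228 -158:227 -154:228 -150:227 -146:228 -142:228 -138:228 -134:2
[... 778 characters left out ...]
108 -90:186 -86:209 -82:151 -78:191 -74:186 -70:202 -66:218 -62:219 -58:219 -54:219 -50:204 -46:215 -42:219 -38:219
side -0.024 -190:215 -186:213 -182:194 -178:180 -174:151 -170:167 -166:149 -162:154 -158:159 -154:192 -150:207 -146:212 -142:215 -138:216 -134:215 -130:216 -126:165 -122:163 -118:163 -114:162 -110:163 -106:145 -102:142 -98:144 -94:120 -90:208 -86:219 -82:214 -78:169 -74:192 -70:217 -66:219 -62:219 -58:219 -54:219 -50:210 -46:218 -42:219 -38:219
[([275, 127, 18, 26, 285], [282.3, 140.6]), ([279, 156, 10, 13, 83], [283.1, 161.2])]
[ 0.33611029 -0.25069907  0.2339628 ] 47.0167
lean+ -0.015 [296.8 135. ]
lean+ -0.02 [295.1 134.9]
lean- -0.015 [277.  133.1]
lean- -0.02 [275.4 132.9]
```

The bar is pulled up against the back of the keeper (x ≈ -0.077) and the lever is down. The scraper hangs unmoved on the rail and no wheels are outside the caddy. Handing in.

```bash
python3 -c "
from rig import r
print(r.close_job())"
```

```text
the job is handed in; nothing more can be done
None
```

The job is handed in at about 47 s of the 168 s allowed, but the judge returned no verdict: all four wheels were pushed off the board, the lid is shut and latched, and the scraper hangs on the rail. The lid hides the wheels, so that they all lie in the caddy rests on the board being empty and no wheel showing elsewhere in the side view before it closed.

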